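# Stow the pestle and hold the mortar bin open

## Robot

A 6-joint arm with a two-finger parallel gripper is mounted at the origin on the work surface. World frame = base frame: x ahead of the robot, y to its left, z up, the work surface at z = 0. Lengths are in m, angles in rad, forces in N, time in s.
With the tool pointing down it reaches from about 0.35 to 0.975 m from the base axis. Payload 17.4 kg.
Tool frame: the origin (TCP) lies on the centre line of the jaws, within the pads' length; the fingertips stand 14 mm ahead of it and the grasp point (between the pads) lies 5 mm behind it; z points along the fingers, x is the direction in which the jaws open and shut, and the axes are right-handed (so a half turn about z gives the same grasp; the last joint's range is limited). The gripper opens to 85 mm and grips with 20 to 120 N. Pads are 22 mm wide; open, the fingers measure 114 mm over their backs; the gripper's body (76 mm by 85 mm) begins 54 mm behind the grasp point. The pads swing forward as they close: fully open they stand 13 mm farther back than shut.
Start: joints at [1.146, 0.116, 1.442, -0, 1.584, -0.038], TCP at [0.255, 0.625, 0.245] pointing down, gripper open.
Joint ranges: [-2.83, 2.83], [-0.83, 2.19], [0.07, 2.5], [-1.14, 4.28], [0.01, 3], [-2.97, 2.97]. Speed limits (rad/s): [1.89, 1.89, 2.22, 3.14, 3.14, 3.14].

## Interface

Orientations are given as a unit quaternion [w, x, y, z].
In Python, from plant import ctrl gives the robot as it stands.
- The arm moves only by the tool carry_out, never from a script. Its argument "rows" is a list of rows, each a list of 7 numbers: the opening, from 0 (shut) to 1 (fully open), then the shift along the tool's x, y, z in cm, then the turn, a rotation vector about the tool's x, y, z in rad. In form: [[fingers, dx, dy, dz, rx, ry, rz], ...]. A call has 1 to 12 rows; each row shifts and turns the commanded pose from where the row before left it, along the tool's axes as they then stand; what a row does not reach is not made up. A row lasts 1/12 s, in which the tool goes at most 41.7 mm and 7.16 degrees, less where a joint would pass 70% of its speed; a pose out of reach is approached as far as the arm can. A call with a gripper value outside its range is refused whole. The fingers move at their own pace and stop on an object; the grip force is fixed at half the most. Time passes only in rows, so rows that do not move let the fingers close. It gives the time, the measured TCP pose, the force and the opening at its end, in the units of the state.
- ctrl.state(): the state, without advancing time (a new reading comes with each control period).
- ctrl.camera(name): name is "side" or "top" or "wrist"; returns a dict with "color" (400x640x3 uint8, red, green, blue), "K" (3x3 intrinsics, pixels), "k1" (the pictures are not rectified: a ray, as slopes to the right and down, at radius r is drawn at 1 + k1 r^2 times it, then the intrinsics apply), "position" and "orientation" of the camera in the world. Camera axes: x right, y down, z forward; pixel columns grow to the right and rows downward; lengths in m; the calibration is good to about 2 mm. A picture is of the moment at which its call begins. There is no depth.
- ctrl.hand_in(): hands the job in, once; it reports no verdict.
The state is a dict: "clock": time; "joint_positions": joint angles; "dq": joint speeds; "joint_efforts": joint torques, N m; "eef_pos": TCP position; "tcp_rot": TCP orientation; "force": force on the tool from outside, world axes, zero at the start; "wrist_torque": the same for the moment, N m; "finger_gap": finger opening in m.
Only numpy, scipy, OpenCV 4.12 (cv2) and the standard library are available. Lean on these libraries where they do the work, as an engineer would, in place of code of your own. Each camera call takes 0.05 s, during which the arm holds its last target.

## Task

I am about to put the mortar away in its wooden bin and need both hands: first stand the wooden pestle fully down in its steel holder tube and let go of it. Then, leaving the catch alone, tug the lid up a little to learn whether the catch is holding it, and if it is, slide the catch open. Lift the lid at least halfway to upright (45 degrees) and finish still holding it up; leave the other things on the counter where they are.

Things in the scene. Friction and masses are not known exactly. Their poses are not given: they have to be found in the camera images.
- pestle_center (a point): Centre (80 mm up) of the loose wooden pestle, a plain round stick 160 mm long standing upright on its flat foot on the counter; 32 mm diameter from the foot to 125 mm up, then a waist and a rounded knob 29 mm across; about 110 g. Its z axis runs up the stick.
- holder_mouth (a point): Centre of the open mouth of the fixed steel pestle holder: an upright tube of bore 36 mm and outside diameter 41 mm on a round foot 72 mm across. The mouth is 100 mm above the counter, the bore's floor 12 mm above the counter (88 mm deep), so the stowed pestle's centre stands 92 mm above the counter.
- bin: Fixed wooden bin, open-topped, 180 deep (x) by 260 wide (y) by 120 mm high; origin under its centre, x away from the robot, y to the robot's left. On it a hinged 12 mm wooden lid of 0.4 kg, top face 132 mm above the counter.
- lid_bar (a point): Middle of the lid's round steel pull bar: 12 mm diameter, 84 mm free length between end brackets, along this point's y axis; x points back to the hinge, z out of the lid's top; turns with the lid. With the lid shut it is 126 mm above the counter, 45 mm in front (robot side) of the lid's edge and bin's front wall; nothing lies below it.
- lid_hinge (a point): Point of the lid's hinge line (along this point's y axis) straight behind the bar: 225 mm from the bar along x, at the same height of 126 mm, at the bin's rear. Fixed to the bin; its axes are the bin's axes (x away from the robot, y to the robot's left, z up, turned by the bin's yaw).
- lidpart (a joint): Lid angle in rad: 0 shut, grows as the bar is lifted, stop at 1.3. The lid always falls shut when let go. If the catch holds it, the lid lifts only about 0.06 rad (the bar about 13 mm) and then stops firmly (a pull of 50 N strains it to about 0.08); if not, it lifts freely. Which it is cannot be seen from outside.
- catch_tab (a point): Middle of the slide catch's upright steel thumb tab, 20 (x) by 12 (y) by 32 mm tall, 128 mm above the counter, on the flat top (112 mm high) of a dark steel housing on the bin's front wall, 105 mm to the robot's left of the bar's middle. Axes as the bin's. It slides along +y, away from the bar.
- catch (a joint): Travel of the slide catch in m: about 0 (0 to 0.003) as found, 0.025 fully open, along the bin's +y; friction about 2.5 N, stays where it is left. Beyond 0.018 the lid is free. It looks the same whether or not it has caught the lid; let the lid down before sliding it.
- mortar: White ceramic mortar, 120 mm wide, 85 mm high, origin under its centre. To be left alone.
- grinder: Dark wooden pepper grinder, 52 mm wide, 112 mm high, waisted, origin under its centre; stands near the pestle. To be left alone.
- canister: Glass canister, 100 mm wide, 150 mm high, origin under its centre. To be left alone.
- mug: White mug, 80 mm wide, 90 mm high, origin under its centre. To be left alone.
- spice_jar: Small glass jar, 48 mm wide, 75 mm high, origin under its centre. To be left alone.
- spoon: Wooden spoon lying on the counter. To be left alone.
Things that resemble listed ones, but are neither listed nor needed, are in the scene too. There is more than one size of the part that bears pestle_center; the job needs the middle-sized.

How it is judged:
On the way, in this order (a step that is already met when the one before it is completed fails the run):
1. the pestle stands fully down in the holder tube, let go (horizontal distance between pestle_center and holder_mouth below 0.006 m and height (world z) of pestle_center below 0.098 m and angle between pestle_center's own z axis and vertical below 0.09 rad and contact force between the fingers and pestle below 0.1 N), for 0.2 s.
2. the lid is tugged up by the robot (over 0.025 rad) with the catch not yet slid (value of joint lidpart above 0.025 rad and value of joint catch below 0.007 m and contact force between the fingers and lidpart above 0.3 N), for 0.1 s.
At the end, for the whole second after the job is handed in: The pestle is fully down in the holder tube (centre within 6 mm of the tube's axis and under 98 mm high, within 0.09 rad of upright) and the fingers hold the lid still (under 0.1 rad/s) more than 0.75 rad open, bearing on it with over 0.5 N, nothing else propping it (horizontal distance between pestle_center and holder_mouth below 0.006 m and height (world z) of pestle_center below 0.098 m and angle between pestle_center's own z axis and vertical below 0.09 rad and value of joint lidpart above 0.75 rad and velocity of joint lidpart between -0.1 and 0.1 rad/s and contact force between the fingers and lidpart above 0.5 N and contact force between pestle and lidpart below 0.1 N); the arm keeps its last pose, push and grip.
It fails at once if a bystander on the counter (mortar, grinder, canister, mug, spice jar or spoon) is shifted more than 40 mm (distance of any of mortar, grinder, canister, mug, spice_jar, spoon from where it was at the start of the episode above 0.04 m).
It also fails if it takes over 72 s, if anything falls off the work surface, if the arm or the gripper's body presses on something with over 40 N, if the wrist force passes 120 N, or if a joint passes its speed limit or range.

## Working session

There is one attempt and no reset: what is moved stays moved. The work goes in short steps, Python scripts to look and compute and a tool call to move; the robot and the scene stay as the last step left them, time stands still between calls to the robot, and variables do not carry over. Pictures are saved under pics/ and viewed, and the job is handed in when it is done.

Besides the shell and the picture viewer there is one more tool, called after "Call:" as name(argument=value, ...), one argument or row to a line, values as JSON. carry_out: Moves the arm, as the interface text tells. Its arguments: {"type":"object","properties":{"rows":{"type":"array"}},"required":["rows"]}

```bash
ls; mkdir -p pics; python3 - <<'E'
from plant import ctrl
import cv2
print(ctrl.state())
for n in ("side","top","wrist"):
    c=ctrl.camera(n); cv2.imwrite(f"pics/{n}0.png",c["color"][:,:,::-1]); print(n,c["K"],c["k1"],c["position"],c["orientation"])
E
```

```text
pics
{'clock': 0.0, 'joint_positions': array([ 1.14616645e+00,  1.16476537e-01,  1.44230016e+00, -6.44236080e-07,
        1.58399240e+00, -3.78340853e-02]), 'dq': array([ 3.30033867e-04,  8.23454988e-05,  9.34480207e-05,  9.60078914e-04,
       -4.94646820e-05,  8.80406991e-04]), 'joint_efforts': array([ 1.19780900e-03, -7.31989717e+01, -6.32485628e+01, -4.06164668e-05,
        6.31255927e-03,  4.66772860e-05]), 'eef_pos': array([0.25457868, 0.6249514 , 0.24454687]), 'tcp_rot': array([ 3.09814633e-04,  8.29826004e-01,  5.58021914e-01, -5.00015782e-04]), 'force': array([ 0.04579493, -0.5291684 , -0.07427592]), 'wrist_torque': array([-0.03985828, -0.01888142, -0.00393699]), 'finger_gap': 0.08532937594542415}
side [[368.25083358   0.         321.8940041 ]
 [  0.         368.25083358 195.42771083]
 [  0.           0.           1.        ]] 0.0010743486280642223 [0.39828743 0.79499255 0.78598133] [ 0.04386721 -0.07098773  0.90120026 -0.42529343]
top [[520.54677014   0.         332.02104674]
 [  0.         520.54677014 201.38847446]
 [  0.           0.           1.        ]] 0.017404696653682668 [ 0.42605203 -0.06862359  1.41069248] [ 0.02733241 -0.69989084  0.7130558  -0.03093827]
wrist [[297.53775855   0.         319.5547385 ]
 [  0.         297.53775855 200.24423113]
 [  0.           0.           1.        ]] 0.01867377196508579 [0.17917656 0.65471452 0.37259939] [0.13457252 0.81902724 0.55053948 0.08939182]
```

View pics/side0.png

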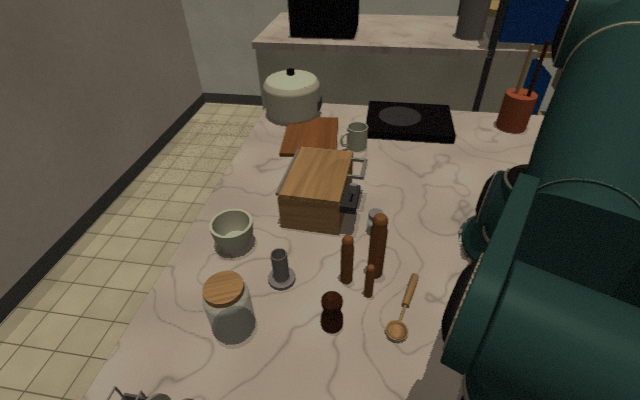

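View pics/top0.png

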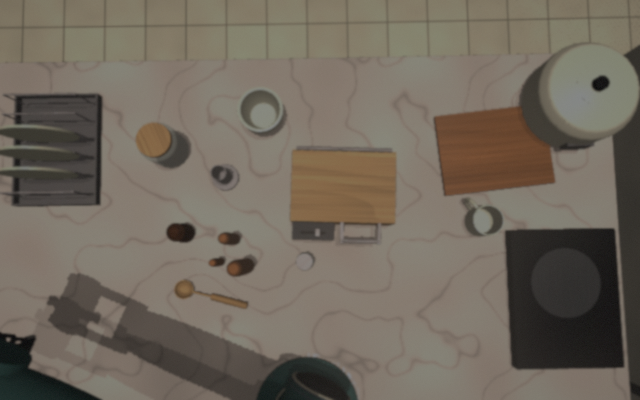

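View pics/wrist0.png

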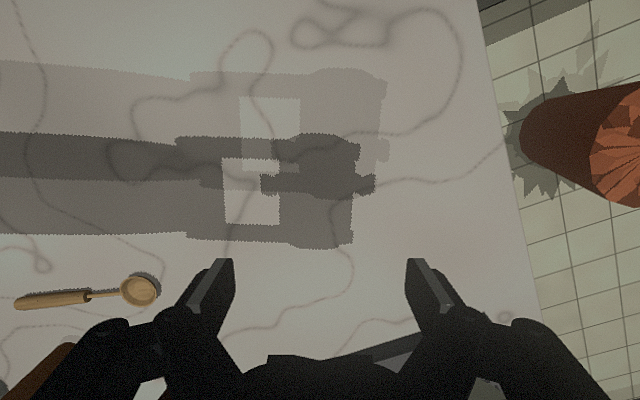

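Side view: three pestle-like sticks, large (378,245), middle (347,260) and small (369,281); the dark grinder is at (331,312). In the top view they are at (238,268), (228,238), (215,262) and (180,232). Middle candidate: side (347,260) / top (228,238). I'll check it in enlarged crops.

```bash
cat > h.py <<'E'
import numpy as np, cv2
from scipy.spatial.transform import Rotation as R
def q2R(q): return R.from_quat([q[1],q[2],q[3],q[0]]).as_matrix()
def ray(c,u,v):
    K=c["K"]; x=(u-K[0,2])/K[0,0]; y=(v-K[1,2])/K[1,1]
    p=cv2.undistortPoints(np.array([[[u,v]]],float),K,np.array([c["k1"],0,0,0,0.])).ravel()
    return np.array(c["position"]), q2R(c["orientation"])@np.array([p[0],p[1],1])
def atz(c,u,v,z):
    o,d=ray(c,u,v); return o+d*(z-o[2])/d[2]
def proj(c,P):
    Rm=q2R(c["orientation"]); P=np.atleast_2d(P).astype(float)
    r,_=cv2.Rodrigues(Rm.T); t=-Rm.T@np.array(c["position"])
    return cv2.projectPoints(P,r,t,c["K"],np.array([c["k1"],0,0,0,0.]))[0].reshape(-1,2)
def tri(cams,uvs):
    A=np.zeros((3,3));b=np.zeros(3)
    for c,(u,v) in zip(cams,uvs):
        o,d=ray(c,u,v); d=d/np.linalg.norm(d); M=np.eye(3)-np.outer(d,d); A+=M;b+=M@o
    return np.linalg.solve(A,b)
def crop(c,x0,y0,x1,y1,s,name):
    im=c["color"][y0:y1,x0:x1,::-1]; im=cv2.resize(im,None,fx=s,fy=s,interpolation=cv2.INTER_CUBIC)
    for x in range((x0//10+1)*10,x1,10):
        cv2.line(im,((x-x0)*s,0),((x-x0)*s,6 if x%50 else 14),(0,0,255),1)
        if x%20==0: cv2.putText(im,str(x),((x-x0)*s-10,24),0,.4,(0,0,255),1)
    for y in range((y0//10+1)*10,y1,10):
        cv2.line(im,(0,(y-y0)*s),(6,(y-y0)*s),(0,0,255),1)
        if y%20==0: cv2.putText(im,str(y),(8,(y-y0)*s+4),0,.4,(0,0,255),1)
    cv2.imwrite(f"pics/{name}.png",im)
E
python3 - <<'E'
from h import *; from plant import ctrl; import pickle
s=ctrl.camera("side");t=ctrl.camera("top"); pickle.dump((s,t),open("c0.pkl","wb"))
crop(s,255,215,405,345,5,"s_crop"); crop(t,140,150,280,290,4,"t_crop"); crop(t,280,140,410,255,6,"t_bin"); crop(s,260,130,400,240,5,"s_bin")
E
```

```text
(no output)
```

View pics/s_crop.png

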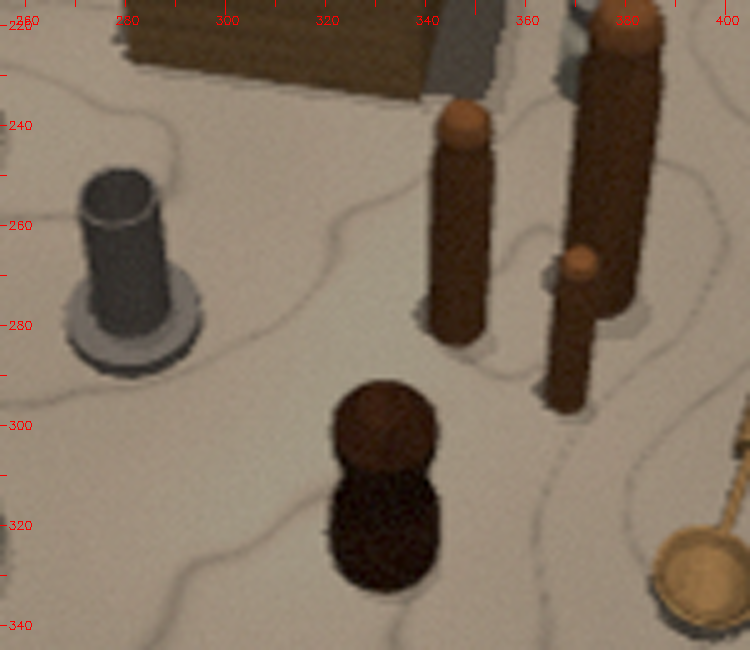

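View pics/t_crop.png

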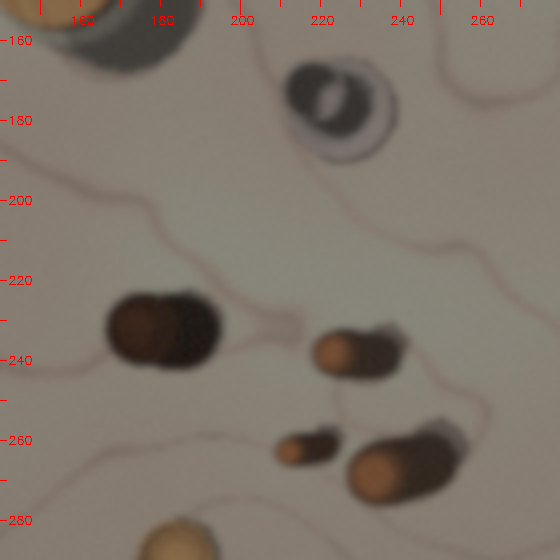

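View pics/t_bin.png

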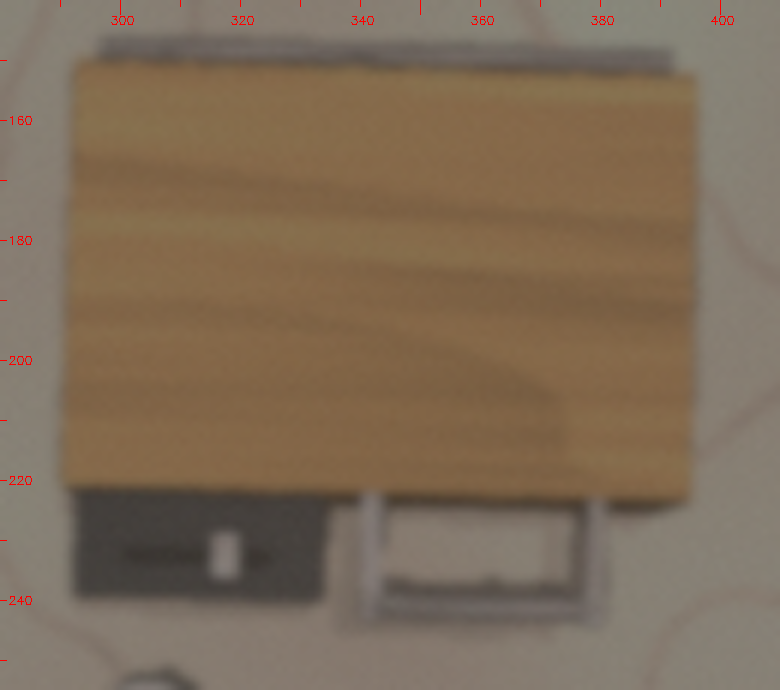

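View pics/s_bin.png

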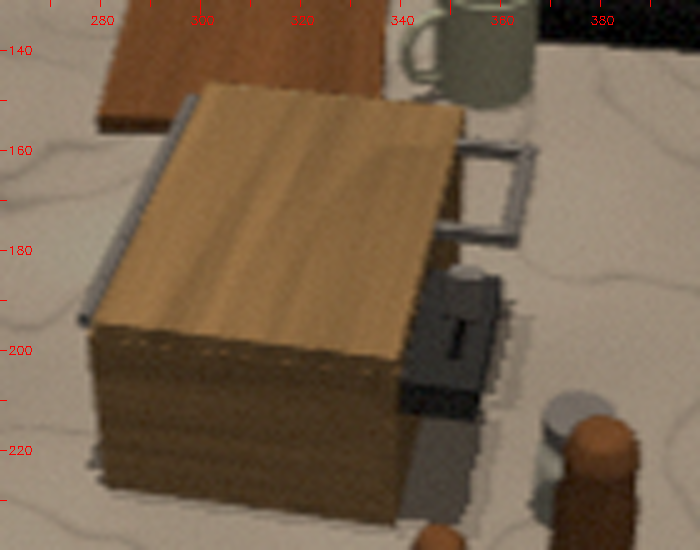

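```bash
cat > m1.py <<'E'
from h import *; import pickle
s,t=pickle.load(open("c0.pkl","rb"))
np.set_printoptions(precision=4,suppress=True)
print("pestle side knob/foot",atz(s,347.5,240,.147),atz(s,346,279.5,0),"top",atz(t,223.3,238.3,.147))
print("pestle tri",tri([s,t],[(347.5,240),(223.3,238.3)]))
print("big tri",tri([s,t],[(380,222),(233.5,268.5)]),"small",tri([s,t],[(371,268),(212.5,262.5)]))
print("holder mouth s",atz(s,279.2,254.7,.1),"t",atz(t,217.5,172.5,.1),"foot t",atz(t,224.5,177.5,.005),"tri",tri([s,t],[(279.2,254.7),(217.5,172.5)]))
for z in [0,.1]: print(z,proj(s,[[0,0,z]]))
def circ(c,x,y,z,r):
    a=np.linspace(0,2*np.pi,60); return proj(c,np.c_[x+r*np.cos(a),y+r*np.sin(a),0*a+z])
# bin corners top z=.132
print("lid corners top")
for p in [(292.5,150.5),(395.5,152.5),(394.5,223.5),(290.5,221)]: print(atz(t,*p,.132))
print("side")
for p in [(301,147),(452,151.5),(399,202),(278.5,195)]: print(atz(s,*p,.132))
print("bar",atz(t,341,241.5,.126),atz(t,380,242.5,.126),"side",atz(s,366,159,.126),atz(s,363,178,.126))
print("tab",atz(t,317.5,230,.144),atz(s,353,184,.144))
E
python3 m1.py
```

```text
pestle side knob/foot [0.4508 0.1853 0.147 ] [0.4508 0.1874 0.    ] top [0.4457 0.1884 0.147 ]
pestle tri [0.4481 0.188  0.1499]
big tri [0.3766 0.1563 0.1887] small [0.3882 0.2244 0.1023]
holder mouth s [0.6151 0.2147 0.1   ] t [0.6131 0.2124 0.1   ] foot t [0.6126 0.2138 0.005 ] tri [0.6145 0.213  0.0981]
0 [[511.3639 246.0982]]
0.1 [[522.8828 220.4389]]
lid corners top
[0.6602 0.0196 0.132 ]
[ 0.6506 -0.2361  0.132 ]
[ 0.4743 -0.2286  0.132 ]
[0.4852 0.0267 0.132 ]
side
[ 0.6533 -0.2302  0.132 ]
[ 0.1623 -0.2698  0.132 ]
[0.3295 0.009  0.132 ]
[0.6632 0.0268 0.132 ]
bar [ 0.4327 -0.0964  0.126 ] [ 0.4285 -0.1923  0.126 ] side [ 0.434  -0.1973  0.126 ] [ 0.4353 -0.0945  0.126 ]
tab [ 0.4615 -0.0395  0.144 ] [ 0.4601 -0.0377  0.144 ]
```

Side crop: knob of the middle stick is at (347.5,240). Triangulated knob heights are about 0.150 (this one, so 160 mm tall), 0.189 (large) and 0.102 (small), so this is the right pestle, at about (0.448,0.187). The holder is at about (0.614,0.2135), bar about (0.433,-0.145), tab about (0.461,-0.039), bin yaw about -0.041.

```bash
cat > go.py <<'E'
import sys
from h import *
from plant import ctrl
np.set_printoptions(precision=3,suppress=True)
# usage: go.py x y z theta  -> delta in tool frame (translation first, current axes) and remaining turn to point-down at theta
def delta(x,y,z,th):
    st=ctrl.state(); Rm=q2R(st["tcp_rot"]); p=st["eef_pos"]
    tx=np.array([np.cos(th),np.sin(th),0]); tz=np.array([0,0,-1.]); T=np.c_[tx,np.cross(tz,tx),tz]
    print("pos",p,"theta",np.arctan2(Rm[1,0],Rm[0,0]),"tilt",Rm[:2,2],"F",st["force"],"gap",st["finger_gap"],"t",round(st["clock"],2))
    print("shift cm (cur axes)",Rm.T@(np.array([x,y,z])-p)*100,"shift in target axes",T.T@(np.array([x,y,z])-p)*100,"rotvec",R.from_matrix(Rm.T@T).as_rotvec(), "norm cm",np.linalg.norm(np.array([x,y,z])-p)*100)
if __name__=="__main__": delta(*map(float,sys.argv[1:5]))
E
python3 go.py .448 .187 .27 -1.16
python3 - <<'E'
from h import *; import pickle
s,t=pickle.load(open("c0.pkl","rb"))
print("grinder",atz(t,177,230,.07),tri([s,t],[(332,299),(174,230)]))
E
```

```text
pos [0.255 0.625 0.245] theta 1.1839969690977825 tilt [-0.    -0.001] F [-0.486  0.73   0.168] gap 0.08565390972402435 t 0.25
shift cm (cur axes) [-33.276  34.434  -2.488] shift in target axes [47.884 -0.235 -2.507] rotvec [0.001 0.    2.344] norm cm 47.949995234844465
grinder [0.47045372 0.32248745 0.07      ] [0.46894786 0.32128841 0.09959322]
```

Call:
carry_out(
  rows=[
    [1, -2.4, 2.5, -0.4, 0, 0, 0],
    [1, -2.4, 2.5, -0.4, 0, 0, 0],
    [1, -2.4, 2.5, -0.4, 0, 0, 0],
    [1, -2.4, 2.5, -0.4, 0, 0, 0],
    [1, -2.4, 2.5, -0.4, 0, 0, 0],
    [1, -2.4, 2.5, -0.4, 0, 0, 0],
    [1, -2.4, 2.5, 0, 0, 0, 0],
    [1, -2.4, 2.5, 0, 0, 0, 0],
    [1, -2.4, 2.5, 0, 0, 0, 0],
    [1, -2.4, 2.5, 0, 0, 0, 0],
    [1, -2.4, 2.5, 0, 0, 0, 0],
    [1, -2.4, 2.5, 0, 0, 0, 0],
  ],
)

```text
clock: 1.25
eef_pos: [0.4241, 0.2436, 0.2694]
tcp_rot: [0.0, 0.83, 0.558, 0.0]
force: [0.7, 0.3, -0.1]
finger_gap: 0.0854
```

Call:
carry_out(
  rows=[
    [1, 0, 0, 0, 0, 0, 0.12],
    [1, 0, 0, 0, 0, 0, 0.12],
    [1, 0, 0, 0, 0, 0, 0.12],
    [1, 0, 0, 0, 0, 0, 0.12],
    [1, 0, 0, 0, 0, 0, 0.12],
    [1, 0, 0, 0, 0, 0, 0.12],
    [1, 0, 0, 0, 0, 0, 0.12],
    [1, 0, 0, 0, 0, 0, 0.12],
    [1, 0, 0, 0, 0, 0, 0.12],
    [1, 0, 0, 0, 0, 0, 0.12],
    [1, 0, 0, 0, 0, 0, 0.12],
    [1, 0, 0, 0, 0, 0, 0.12],
  ],
)

```text
clock: 2.25
eef_pos: [0.4238, 0.2452, 0.2693]
tcp_rot: [-0.0, 0.991, -0.131, 0.0]
force: [0.1, 0.0, -0.2]
finger_gap: 0.0856
```

Call:
carry_out(
  rows=[
    [1, 0, 0, 0, 0, 0, 0.12],
    [1, 0, 0, 0, 0, 0, 0.12],
    [1, 0, 0, 0, 0, 0, 0.12],
    [1, 0, 0, 0, 0, 0, 0.12],
    [1, 0, 0, 0, 0, 0, 0.12],
    [1, 0, 0, 0, 0, 0, 0.12],
    [1, 0, 0, 0, 0, 0, 0.12],
    [1, 0, 0, 0, 0, 0, 0],
    [1, 0, 0, 0, 0, 0, 0],
  ],
)

```text
clock: 3.0
eef_pos: [0.4238, 0.2452, 0.2693]
tcp_rot: [0.0, 0.855, -0.519, -0.0]
force: [-0.8, 0.2, 0.8]
finger_gap: 0.0851
```

```bash
python3 go.py .448 .187 .27 -1.16; python3 - <<'E'
from h import *; from plant import ctrl
c=ctrl.camera("wrist"); cv2.imwrite("pics/w1.png",c["color"][:,:,::-1])
import pickle; pickle.dump(c,open("w1.pkl","wb"))
E
```

```text
pos [0.424 0.245 0.269] theta -1.0921416505092991 tilt [-0.  0.] F [-0.816  0.221  0.826] gap 0.0850751395604394 t 3.0
shift cm (cur axes) [ 6.284  0.532 -0.072] shift in target axes [ 6.305  0.105 -0.072] rotvec [0.    0.    0.068] norm cm 6.306480038347462
```

View pics/w1.png

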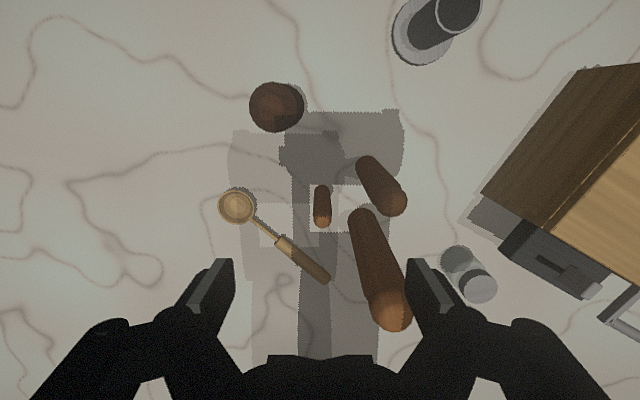

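Wrist view: middle pestle has its knob near (396,201) and foot near (366,160); the large one is at (390,310), the small at (322,205), the holder mouth at the top edge. I'll refine the positions and go over the pestle.

```bash
python3 - <<'E'
from h import *; import pickle
s,t=pickle.load(open("c0.pkl","rb")); w=pickle.load(open("w1.pkl","rb"))
np.set_printoptions(precision=4,suppress=True)
print(w["position"])
print(atz(w,396,201,.147), tri([s,t,w],[(347.5,240),(223.3,238.3),(396,201)]))
x,y=.448,.187
for c,n in((s,"s"),(t,"t"),(w,"w")):
    im=cv2.resize(c["color"][:,:,::-1],None,fx=4,fy=4,interpolation=cv2.INTER_CUBIC)
    a=np.linspace(0,2*np.pi,80)
    for (X,Y,z,r,col) in [(x,y,0,.016,(0,255,0)),(x,y,.125,.016,(0,255,0)),(x,y,.146,.0145,(0,255,255)),(.614,.2135,.1,.0205,(0,255,0)),(.614,.2135,0,.036,(255,255,0))]:
        p=proj(c,np.c_[X+r*np.cos(a),Y+r*np.sin(a),0*a+z])
        cv2.polylines(im,[np.int32((p+.5)*4-.5)],True,col,1)
    u=proj(c,[[x,y,.08]])[0]; v=proj(c,[[.614,.2135,.05]])[0]
    out=[]
    for q in (u,v):
        q=np.clip(q*4,[140,160],[2560-140,1600-160]).astype(int); out.append(im[q[1]-160:q[1]+160,q[0]-140:q[0]+140])
    cv2.imwrite(f"pics/ov_{n}.png",np.hstack(out))
cv2.imwrite("pics/ov.png",cv2.resize(np.vstack([cv2.imread(f"pics/ov_{n}.png") for n in "stw"]),None,fx=.625,fy=.625) if 0 else np.hstack([cv2.resize(cv2.imread(f"pics/ov_{n}.png")[:, :],(560*400//560*2//3, 320*400//560*2//3)) for n in "s"]))
E
```

```text
[0.4971 0.2817 0.3973]
[0.4529 0.1822 0.147 ] [0.4499 0.186  0.1494]
```

View pics/ov_s.png

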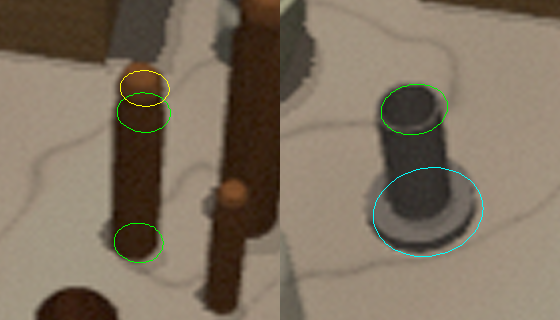

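View pics/ov_t.png

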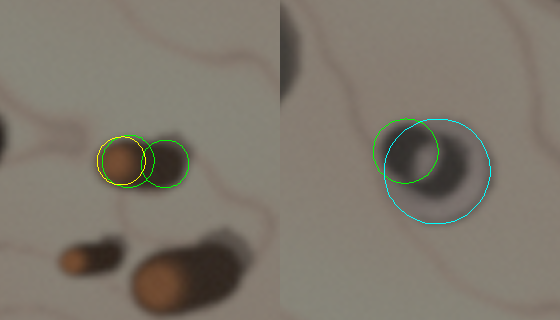

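View pics/ov_w.png

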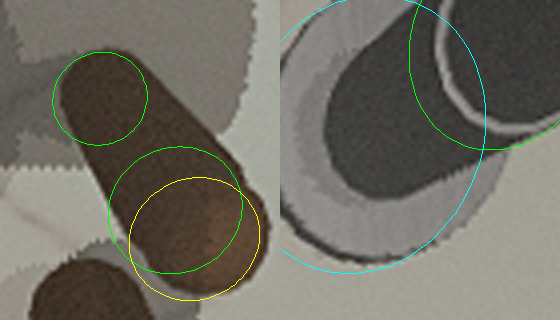

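Call:
carry_out(
  rows=[
    [1, 0, 0, 0, 0, 0, 0.068],
    [1, 2.2, 0.05, 0, 0, 0, 0],
    [1, 2.2, 0.05, 0, 0, 0, 0],
    [1, 2.1, 0, 0, 0, 0, 0],
    [1, 0, 0, 0, 0, 0, 0],
    [1, 0, 0, 0, 0, 0, 0],
  ],
)

```text
clock: 3.55
eef_pos: [0.4489, 0.1845, 0.2693]
tcp_rot: [-0.0, 0.836, -0.549, -0.0]
force: [0.2, 0.5, -0.2]
finger_gap: 0.0857
```

```bash
python3 go.py .450 .186 .11 -1.16; python3 - <<'E'
from h import *; from plant import ctrl
c=ctrl.camera("wrist"); cv2.imwrite("pics/w2.png",c["color"][:,:,::-1])
print(atz(c,0,0,0), proj(c,[[.45,.186,.16],[.45,.186,0]]))
E
```

```text
pos [0.449 0.185 0.269] theta -1.162620958115307 tilt [0. 0.] F [ 0.189  0.532 -0.157] gap 0.08573373579415405 t 3.55
shift cm (cur axes) [-0.088 -0.16  15.932] shift in target axes [-0.088 -0.162 15.932] rotvec [-0.     0.    -0.003] norm cm 15.933248910832473
[0.47758577 0.58572272 0.        ] [[316.70260962 200.74898515]
 [317.70714636 162.78727015]]
```

View pics/w2.png

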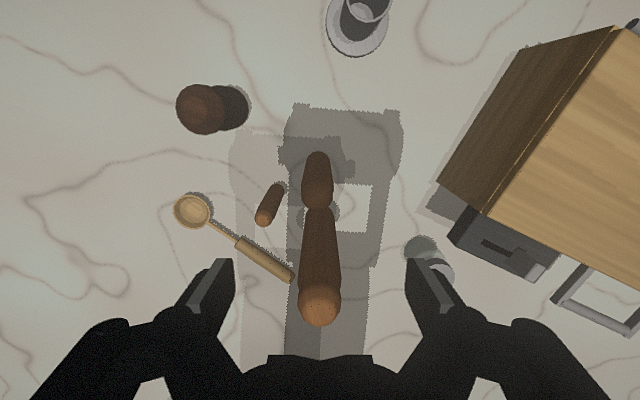

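Call:
carry_out(
  rows=[
    [1, -0.1, -0.16, 2.0, 0, 0, 0],
    [1, 0, 0, 2.0, 0, 0, 0],
    [1, 0, 0, 2.0, 0, 0, 0],
    [1, 0, 0, 2.0, 0, 0, 0],
    [1, 0, 0, 2.0, 0, 0, 0],
    [1, 0, 0, 2.0, 0, 0, 0],
    [1, 0, 0, 1.5, 0, 0, 0],
    [1, 0, 0, 1.2, 0, 0, 0],
    [1, 0, 0, 1.0, 0, 0, 0],
    [1, 0, 0, 0, 0, 0, 0],
  ],
)

```text
clock: 4.43
eef_pos: [0.4489, 0.1869, 0.1105]
tcp_rot: [0.001, 0.836, -0.549, -0.001]
force: [0.3, -0.4, -0.3]
finger_gap: 0.0854
```

```bash
python3 go.py .450 .186 .11 -1.16; python3 - <<'E'
from h import *; from plant import ctrl
c=ctrl.camera("wrist"); cv2.imwrite("pics/w3.png",c["color"][:,:,::-1])
E
```

```text
pos [0.449 0.187 0.111] theta -1.1627753429860503 tilt [-0.002 -0.001] F [ 0.26  -0.445 -0.293] gap 0.08537542409120921 t 4.43
shift cm (cur axes) [ 0.123 -0.062  0.051] shift in target axes [ 0.123 -0.061  0.051] rotvec [ 0.002  0.    -0.003] norm cm 0.1464517349123843
```

View pics/w3.png

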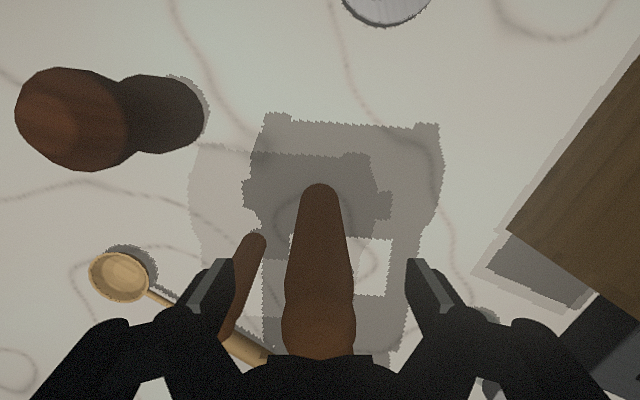

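The pestle at (319,320) is centred between the pads. Closing.

Call:
carry_out(
  rows=[
    [0, 0, 0, 0, 0, 0, 0],
    [0, 0, 0, 0, 0, 0, 0],
    [0, 0, 0, 0, 0, 0, 0],
    [0, 0, 0, 0, 0, 0, 0],
    [0, 0, 0, 0, 0, 0, 0],
    [0, 0, 0, 0, 0, 0, 0],
    [0, 0, 0, 0, 0, 0, 0],
    [0, 0, 0, 0, 0, 0, 0],
  ],
)

```text
clock: 5.15
eef_pos: [0.4501, 0.1869, 0.1131]
tcp_rot: [-0.001, 0.835, -0.55, 0.0]
force: [-0.8, 0.9, 6.9]
finger_gap: 0.0301
```

Call:
carry_out(
  rows=[
    [0, 0, 0, -0.5, 0, 0, 0],
    [0, 0, 0, -0.5, 0, 0, 0],
    [0, 0, 0, -1.5, 0, 0, 0],
    [0, 0, 0, -2, 0, 0, 0],
    [0, 0, 0, -2, 0, 0, 0],
    [0, 0, 0, -2, 0, 0, 0],
    [0, 0, 0, -2, 0, 0, 0],
    [0, 0, 0, -2, 0, 0, 0],
    [0, 0, 0, 0, 0, 0, 0],
  ],
)

```text
clock: 5.9
eef_pos: [0.4505, 0.187, 0.2418]
tcp_rot: [-0.002, 0.835, -0.55, 0.002]
force: [0.1, -0.1, -0.9]
finger_gap: 0.0304
```

```bash
python3 go.py .450 .186 .11 -1.16; python3 - <<'E'
from h import *; from plant import ctrl
c=ctrl.camera("wrist"); s=ctrl.camera("side"); t=ctrl.camera("top")
a=cv2.resize(c["color"][:,:,::-1],(480,300)); 
x=s["color"][130:330,230:430,::-1]; y=t["color"][130:330,150:350,::-1]
cv2.imwrite("pics/m1.png",np.vstack([np.hstack([a,np.zeros((300,320,3),np.uint8)]),np.zeros((1,800,3),np.uint8)]))
cv2.imwrite("pics/m2.png",np.hstack([cv2.resize(x,(400,400),interpolation=2),cv2.resize(y,(400,400),interpolation=2)]))
E
```

```text
pos [0.451 0.187 0.242] theta -1.163993014240241 tilt [0.005 0.002] F [ 0.099 -0.056 -0.881] gap 0.030388940576397155 t 5.9
shift cm (cur axes) [ 0.061  0.155 13.184] shift in target axes [ 0.066  0.088 13.184] rotvec [-0.005 -0.    -0.004] norm cm 13.184678149521876
```

View pics/m1.png

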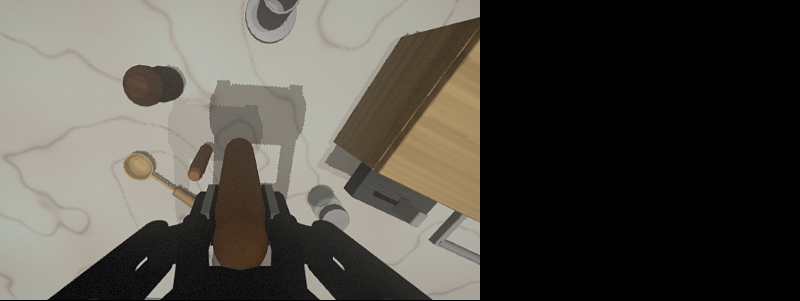

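View pics/m2.png

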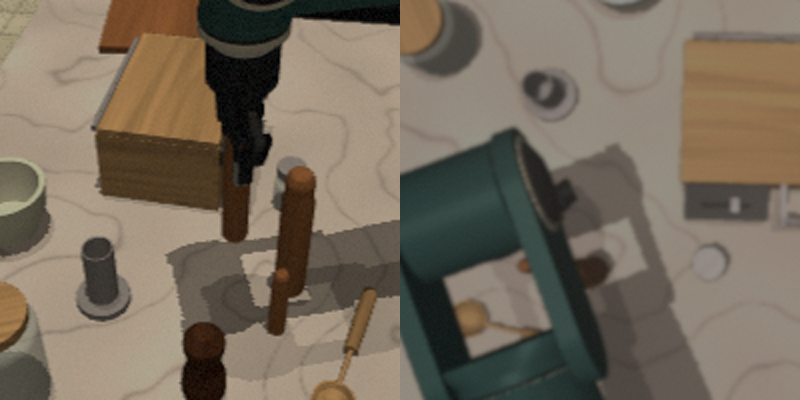

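```bash
python3 go.py .616 .213 .242 -1.164
```

```text
pos [0.45  0.187 0.237] theta -1.1640367800279456 tilt [-0. -0.] F [-0.1   -0.342 -1.546] gap 0.03037733838733211 t 6.05
shift cm (cur axes) [  4.162 -16.331  -0.517] shift in target axes [  4.163 -16.331  -0.51 ] rotvec [ 0.  0. -0.] norm cm 16.86053706279744
```

Call:
carry_out(
  rows=[
    [0, 0.2, -0.8, -0.5, 0, 0, 0],
    [0, 0.4, -1.6, 0, 0, 0, 0],
    [0, 0.5, -2.0, 0, 0, 0, 0],
    [0, 0.5, -2.0, 0, 0, 0, 0],
    [0, 0.5, -2.0, 0, 0, 0, 0],
    [0, 0.5, -2.0, 0, 0, 0, 0],
    [0, 0.5, -2.0, 0, 0, 0, 0],
    [0, 0.5, -2.0, 0, 0, 0, 0],
    [0, 0.4, -1.4, 0, 0, 0, 0],
    [0, 0.16, -0.53, 0, 0, 0, 0],
    [0, 0, 0, 0, 0, 0, 0],
    [0, 0, 0, 0, 0, 0, 0],
  ],
)

```text
clock: 7.05
eef_pos: [0.6159, 0.213, 0.2416]
tcp_rot: [0.001, 0.835, -0.55, -0.0]
force: [-0.4, -0.9, -1.0]
finger_gap: 0.03
```

```bash
cat > look.py <<'E'
import sys
from h import *; from plant import ctrl; import pickle
k=sys.argv[1]
c=ctrl.camera("wrist"); s=ctrl.camera("side"); t=ctrl.camera("top")
pickle.dump((s,t,c),open(f"{k}.pkl","wb"))
cv2.imwrite(f"pics/{k}_w.png",c["color"][:,:,::-1])
crop(s,220,170,340,310,4,k+"_s"); crop(t,160,110,300,250,4,k+"_t")
E
python3 look.py a1; python3 go.py .616 .213 .242 -1.164
```

```text
pos [0.616 0.213 0.243] theta -1.1638343422010191 tilt [0. 0.] F [ 0.394 -0.174 -1.125] gap 0.03031521131027626 t 7.2
shift cm (cur axes) [ 0.025 -0.038  0.054] shift in target axes [ 0.025 -0.038  0.054] rotvec [-0.  0.  0.] norm cm 0.0701522006919859
```

View pics/a1_w.png

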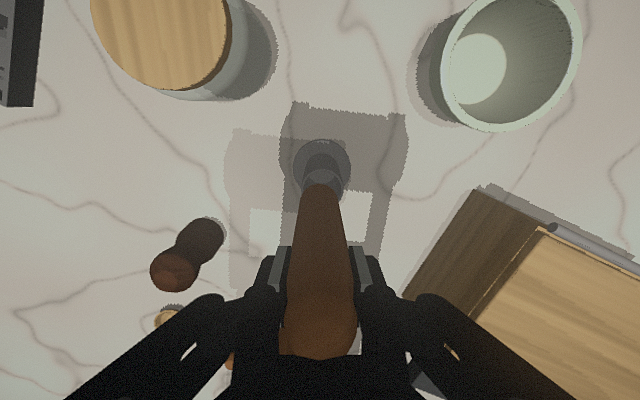

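View pics/a1_s.png

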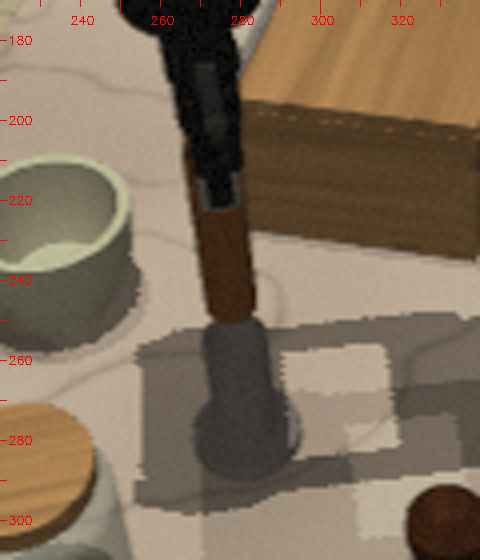

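View pics/a1_t.png

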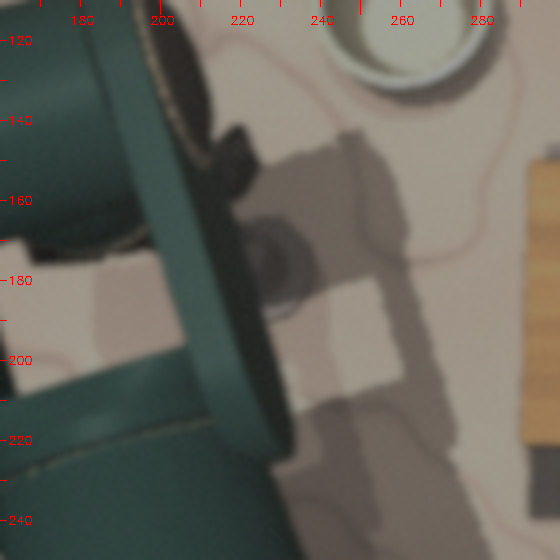

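```bash
cat > ov.py <<'E'
import sys
from h import *; import pickle
k=sys.argv[1]; x,y,zf=map(float,sys.argv[2:5])
s,t,w=pickle.load(open(f"{k}.pkl","rb")); outs=[]
for c,n in((s,"s"),(w,"w")):
    S=10 if n=="s" else 5
    im=cv2.resize(c["color"][:,:,::-1],None,fx=S,fy=S,interpolation=cv2.INTER_CUBIC)
    im=np.clip(im.astype(float)*1.6,0,255).astype(np.uint8)
    a=np.linspace(0,2*np.pi,80)
    for (z,r,col) in [(zf,.016,(0,255,0)),(.1,.0205,(0,255,255)),(.1,.018,(0,255,255)),(0.0,.036,(255,255,0)),(zf+.125,.016,(0,255,0))]:
        p=proj(c,np.c_[x+r*np.cos(a),y+r*np.sin(a),0*a+z])
        cv2.polylines(im,[np.int32((p+.5)*S-.5)],True,col,1)
    q=((proj(c,[[x,y,.1]])[0]+.5)*S).astype(int); 
    print(n,(q-200)/S)
    im=im[max(q[1]-270,0):max(q[1]-270,0)+500,max(q[0]-200,0):][:,:400]
    outs.append(im)
cv2.imwrite(f"pics/{k}_ov.png",np.hstack(outs))
E
python3 ov.py a1 .6155 .213 .129
```

```text
s [259.7 234.6]
w [278.2 152. ]
```

View pics/a1_ov.png

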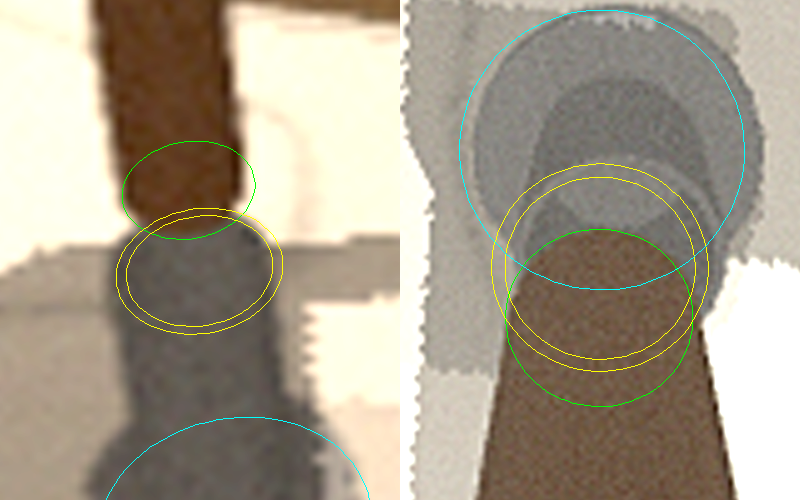

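```bash
python3 - <<'E'
from h import *; import pickle
s,t,w=pickle.load(open("a1.pkl","rb"))
w=dict(w); w["color"]=np.clip(w["color"].astype(float)*1.8,0,255).astype(np.uint8)
s=dict(s); s["color"]=np.clip(s["color"].astype(float)*2,0,255).astype(np.uint8)
crop(w,280,130,360,200,10,"a1_wz"); crop(s,250,230,310,290,10,"a1_sz")
E
```

```text
(no output)
```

View pics/a1_wz.png

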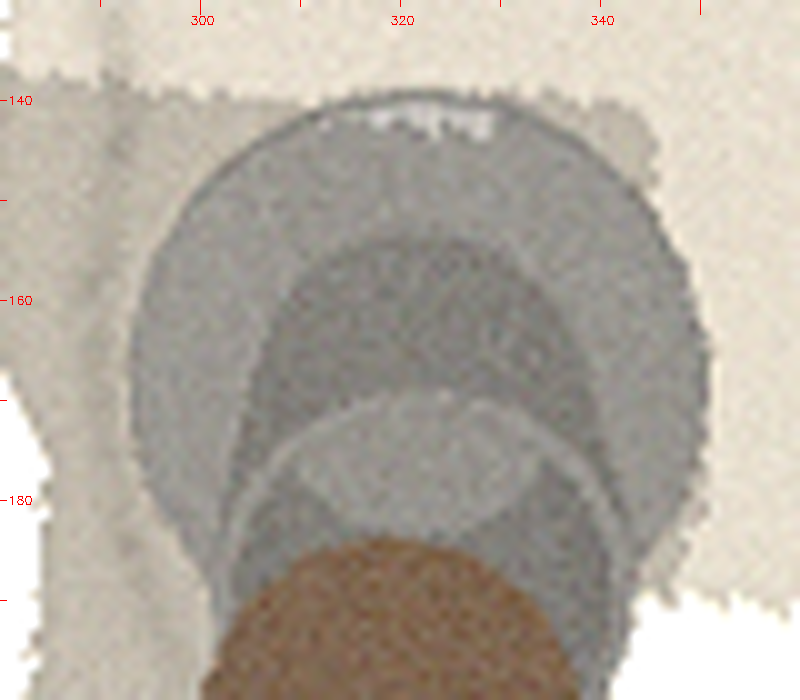

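View pics/a1_sz.png

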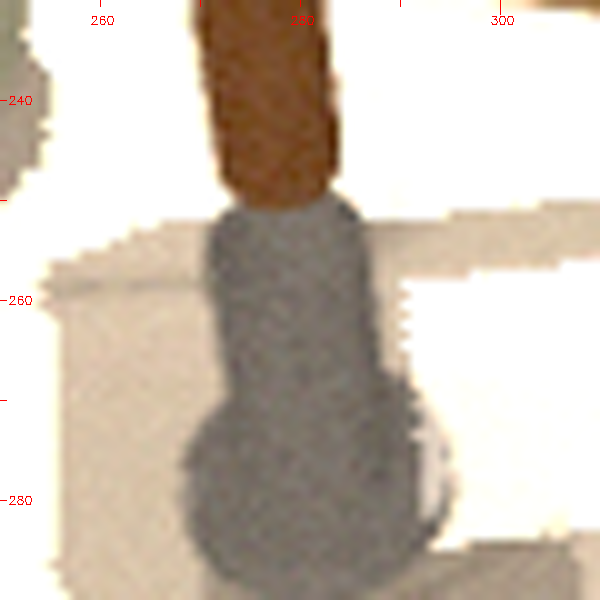

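```bash
cat > fit.py <<'E'
from h import *; import pickle
from scipy.optimize import least_squares
np.set_printoptions(precision=4,suppress=True)
a=np.linspace(0,2*np.pi,181)
def ext(c,x,y,z,r):
    p=proj(c,np.c_[x+r*np.cos(a),y+r*np.sin(a),0*a+z])+.5   # +.5: crop coordinates
    return p[:,0].min(),p[:,0].max(),p[:,1].min(),p[:,1].max()
def fit(c,z,r,l=None,rt=None,top=None,bot=None,x0=(.615,.213)):
    def f(q):
        e=ext(c,*q,z,r); return [e[i]-v for i,v in enumerate((l,rt,top,bot)) if v is not None]
    return least_squares(f,x0,diff_step=1e-5).x
if __name__=="__main__":
    s,t,w=pickle.load(open("a1.pkl","rb"))
    print("w mouth",fit(w,.1,.0205,301,343,168.7),"w plate",fit(w,0.004,.036,293,351,139))
    for zf in (.126,.129,.132): print(zf,"w foot",fit(w,zf,.016,300.3,338.7,183.5),"s foot",fit(s,zf,.016,272,284,None,251.3))
    s0,t0=pickle.load(open("c0.pkl","rb"))
    print("s mouth",fit(s0,.1,.0205,271,287,248.6,260.6), "t mouth", fit(t0,.1,.0205,210.7,225.2,165,179.5))
E
python3 fit.py
```

```text
w mouth [0.6187 0.2106] w plate [0.6188 0.2099]
0.126 w foot [0.6156 0.2118] s foot [0.6182 0.2097]
0.129 w foot [0.6163 0.2121] s foot [0.6172 0.2123]
0.132 w foot [0.6171 0.2124] s foot [0.6162 0.2149]
s mouth [0.6174 0.2126] t mouth [0.615  0.2125]
```

Wrist zoom: mouth rim spans columns 301–343 (centre 322), pestle foot 300.3–338.7 (centre 319.5), so the pestle is about 2 mm off. I'll correct that and go down to just above the mouth.

Call:
carry_out(
  rows=[
    [0, 0.2, -0.12, 0.5, 0, 0, 0],
    [0, 0, 0, 1.0, 0, 0, 0],
    [0, 0, 0, 0.6, 0, 0, 0],
    [0, 0, 0, 0, 0, 0, 0],
    [0, 0, 0, 0, 0, 0, 0],
    [0, 0, 0, 0, 0, 0, 0],
  ],
)

```text
clock: 7.7
eef_pos: [0.618, 0.2118, 0.2214]
tcp_rot: [-0.0, 0.835, -0.55, -0.0]
force: [-0.0, -0.5, -0.4]
finger_gap: 0.0302
```

```bash
python3 look.py a2; python3 go.py .616 .213 .242 -1.164; python3 - <<'E'
from h import *; import pickle
s,t,w=pickle.load(open("a2.pkl","rb"))
w=dict(w); w["color"]=np.clip(w["color"].astype(float)*1.8,0,255).astype(np.uint8)
s=dict(s); s["color"]=np.clip(s["color"].astype(float)*2,0,255).astype(np.uint8)
crop(w,280,140,360,210,10,"a2_wz"); crop(s,250,230,310,290,10,"a2_sz")
E
```

```text
pos [0.618 0.212 0.222] theta -1.1639402521467326 tilt [0.001 0.   ] F [ 0.442  0.161 -0.361] gap 0.030293592582513008 t 7.85
shift cm (cur axes) [-0.193  0.147 -2.028] shift in target axes [-0.194  0.149 -2.028] rotvec [-0.001 -0.     0.   ] norm cm 2.0428402442721656
```

View pics/a2_wz.png

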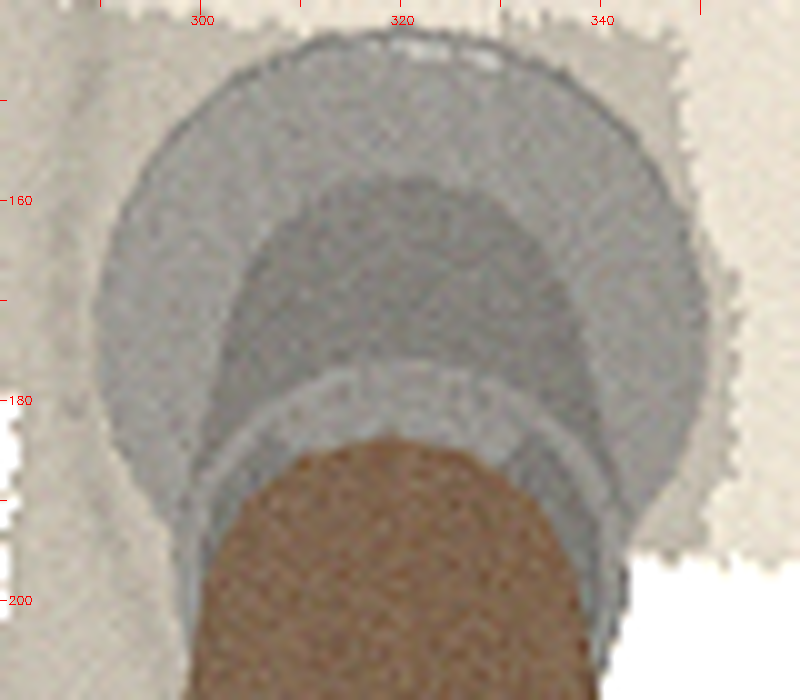

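View pics/a2_sz.png

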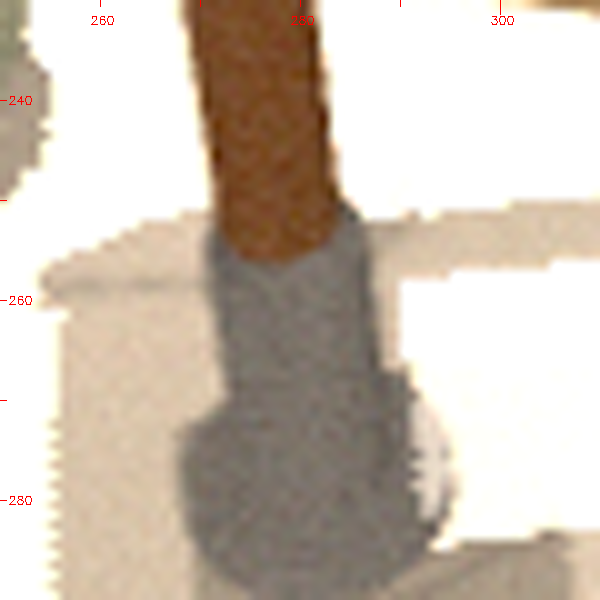

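```bash
python3 - <<'E'
from fit import *
s,t,w=pickle.load(open("a2.pkl","rb"))
print("w mouth",fit(w,.1,.0205,298,343,175.8),"plate",fit(w,0.006,.036,289.5,350.5,143))
for zf in (.106,.108,.110): print(zf,"w foot",fit(w,zf,.016,299.9,339,183.5),"s foot",fit(s,zf,.016,271.5,283.5,None,256.5))
print(ext(w,.6185,.2105,.1,.018))
print(ext(w,.6185,.2105,.108,.016))
print("s mouth now",fit(s,.1,.0205,270.8,286.7,None,None), ext(s,.6174,.2126,.1,.0205), ext(s,.6174,.2126,.108,.016))
E
```

```text
w mouth [0.6189 0.21  ] plate [0.6186 0.2103]
0.106 w foot [0.6179 0.2106] s foot [0.6216 0.209 ]
0.108 w foot [0.6184 0.2108] s foot [0.621  0.2107]
0.11 w foot [0.6189 0.2111] s foot [0.6203 0.2124]
(np.float64(299.44829942296644), np.float64(340.2707540046486), np.float64(178.84400082167667), np.float64(217.63185500561994))
(np.float64(301.17824917451077), np.float64(338.5425073823957), np.float64(183.5336117694588), np.float64(218.9171111064584))
s mouth now [0.6325 0.1579] (np.float64(270.6813660895643), np.float64(287.3457236861236), np.float64(248.2751888083228), np.float64(260.8673144252905)) (np.float64(272.17377018975316), np.float64(285.25294442012546), np.float64(247.42642345641372), np.float64(257.24846576259176))
```

Call:
carry_out(
  rows=[
    [0, 0.05, 0, 0.2, 0, 0, 0],
    [0, 0, 0, 0.2, 0, 0, 0],
    [0, 0, 0, 0.2, 0, 0, 0],
    [0, 0, 0, 0.2, 0, 0, 0],
    [0, 0, 0, 0.2, 0, 0, 0],
    [0, 0, 0, 0.2, 0, 0, 0],
    [0, 0, 0, 0, 0, 0, 0],
  ],
)

```text
clock: 8.43
eef_pos: [0.6181, 0.2112, 0.2087]
tcp_rot: [0.0, 0.835, -0.55, -0.0]
force: [-0.3, 0.1, -0.7]
finger_gap: 0.0302
```

Call:
carry_out(
  rows=[
    [0, 0, 0, 0.3, 0, 0, 0],
    [0, 0, 0, 0.3, 0, 0, 0],
    [0, 0, 0, 0.3, 0, 0, 0],
    [0, 0, 0, 0.3, 0, 0, 0],
    [0, 0, 0, 0.3, 0, 0, 0],
    [0, 0, 0, 0, 0, 0, 0],
  ],
)

```text
clock: 8.93
eef_pos: [0.618, 0.2112, 0.1934]
tcp_rot: [0.0, 0.835, -0.55, -0.0]
force: [0.4, -0.1, -1.5]
finger_gap: 0.0302
```

Call:
carry_out(
  rows=[
    [0, 0, 0, 0.6, 0, 0, 0],
    [0, 0, 0, 0.6, 0, 0, 0],
    [0, 0, 0, 0.6, 0, 0, 0],
    [0, 0, 0, 0.6, 0, 0, 0],
    [0, 0, 0, 0.6, 0, 0, 0],
    [0, 0, 0, 0.6, 0, 0, 0],
    [0, 0, 0, 0.6, 0, 0, 0],
    [0, 0, 0, 0.6, 0, 0, 0],
    [0, 0, 0, 0.6, 0, 0, 0],
    [0, 0, 0, 0.6, 0, 0, 0],
    [0, 0, 0, 0, 0, 0, 0],
  ],
)

```text
clock: 9.85
eef_pos: [0.6178, 0.2112, 0.1327]
tcp_rot: [0.001, 0.835, -0.55, -0.001]
force: [0.4, -0.6, -1.2]
finger_gap: 0.0304
```

Call:
carry_out(
  rows=[
    [0, 0, 0, 0.2, 0, 0, 0],
    [0, 0, 0, 0.2, 0, 0, 0],
    [0, 0, 0, 0.2, 0, 0, 0],
    [0, 0, 0, 0, 0, 0, 0],
  ],
)

```text
clock: 10.18
eef_pos: [0.6182, 0.2113, 0.128]
tcp_rot: [0.0, 0.835, -0.55, -0.0]
force: [0.3, 0.0, -1.6]
finger_gap: 0.0303
```

Call:
carry_out(
  rows=[
    [0, 0, 0, 0.2, 0, 0, 0],
    [0, 0, 0, 0.1, 0, 0, 0],
    [0, 0, 0, 0, 0, 0, 0],
    [1, 0, 0, 0, 0, 0, 0],
    [1, 0, 0, 0, 0, 0, 0],
    [1, 0, 0, 0, 0, 0, 0],
    [1, 0, 0, 0, 0, 0, 0],
    [1, 0, 0, 0, 0, 0, 0],
    [1, 0, 0, 0, 0, 0, 0],
    [1, 0, 0, 0, 0, 0, 0],
    [1, 0, 0, 0, 0, 0, 0],
  ],
)

```text
clock: 11.1
eef_pos: [0.6182, 0.2113, 0.1253]
tcp_rot: [-0.0, 0.835, -0.55, -0.0]
force: [-0.2, 0.0, -0.6]
finger_gap: 0.0851
```

```bash
python3 look.py a3
```

```text
(no output)
```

View pics/a3_w.png

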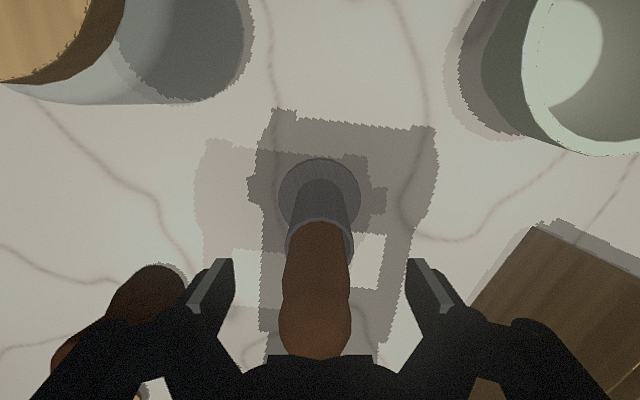

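View pics/a3_s.png

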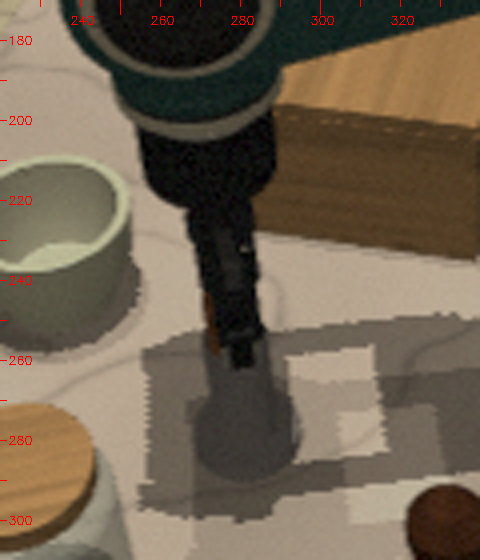

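Pestle is down in the tube (wrist: knob (315,330), rim around (320,225)). Retreating and turning toward the bar.

Call:
carry_out(
  rows=[
    [1, 0, 0, -0.5, 0, 0, 0],
    [1, 0, 0, -1, 0, 0, 0],
    [1, 0, 0, -2, 0, 0, 0],
    [1, 0, 0, -2, 0, 0, 0],
    [1, 0, 0, -2, 0, 0, 0],
    [1, 0, 0, -2, 0, 0, 0],
    [1, 0, 0, -2, 0, 0, 0],
    [1, 0, 0, -2, 0, 0, 0],
    [1, 0, 0, -1, 0, 0, 0],
    [1, 0, 0, 0, 0, 0, 0],
  ],
)

```text
clock: 12.08
eef_pos: [0.6187, 0.2114, 0.2737]
tcp_rot: [-0.002, 0.835, -0.55, 0.001]
force: [-0.7, 0.1, -0.1]
finger_gap: 0.0856
```

Call:
carry_out(
  rows=[
    [1, 0, 0, 0, 0, 0, -0.12],
    [1, 0, 0, 0, 0, 0, -0.12],
    [1, 0, 0, 0, 0, 0, -0.12],
    [1, 0, 0, 0, 0, 0, -0.12],
    [1, 0, 0, 0, 0, 0, -0.12],
    [1, 0, 0, 0, 0, 0, -0.12],
    [1, 0, 0, 0, 0, 0, -0.12],
    [1, 0, 0, 0, 0, 0, -0.12],
    [1, 0, 0, 0, 0, 0, -0.12],
    [1, 0, 0, 0, 0, 0, -0.05],
    [1, 0, 0, 0, 0, 0, 0],
    [1, 0, 0, 0, 0, 0, 0],
  ],
)

```text
clock: 13.08
eef_pos: [0.6181, 0.2112, 0.2694]
tcp_rot: [0.0, 1.0, -0.018, -0.001]
force: [0.0, -0.1, 0.5]
finger_gap: 0.0853
```

```bash
python3 look.py a4; python3 go.py .434 -.145 .24 -.041
```

```text
pos [0.618 0.211 0.27 ] theta -0.035687536643703964 tilt [-0. -0.] F [-0.022 -1.174  0.542] gap 0.08546140869572504 t 13.23
shift cm (cur axes) [-17.132  36.262   3.004] shift in target axes [-16.94   36.353   2.993] rotvec [0.    0.    0.005] norm cm 40.21752385745885
```

View pics/a4_w.png

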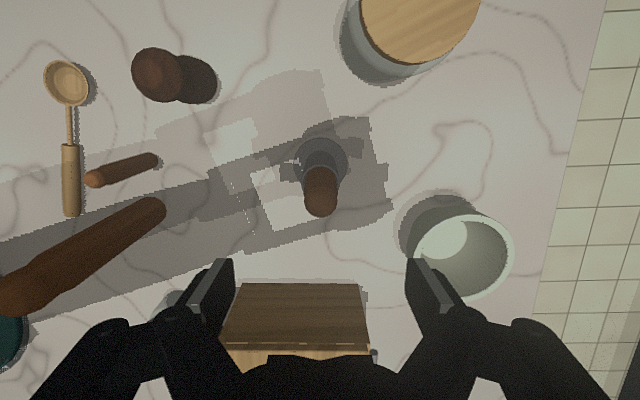

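View pics/a4_s.png

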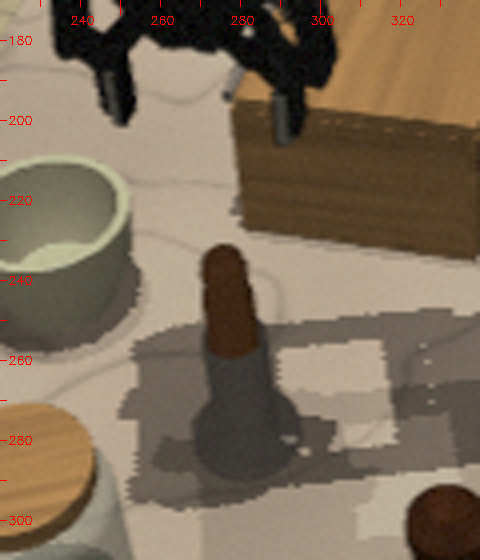

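Call:
carry_out(
  rows=[
    [1, -0.7, 1.5, 0, 0, 0, 0],
    [1, -1.4, 3.0, 0, 0, 0, 0],
    [1, -1.4, 3.0, 0, 0, 0, 0],
    [1, -1.4, 3.0, 0, 0, 0, 0],
    [1, -1.4, 3.0, 0, 0, 0, 0],
    [1, -1.4, 3.0, 0, 0, 0, 0],
    [1, -1.4, 3.0, 0, 0, 0, 0],
    [1, -1.4, 3.0, 0, 0, 0, 0],
    [1, -1.4, 3.0, 0, 0, 0, 0],
    [1, -1.4, 3.0, 0, 0, 0, 0],
    [1, -1.4, 3.0, 0, 0, 0, 0],
    [1, -1.4, 3.0, 0, 0, 0, 0],
  ],
)

```text
clock: 14.23
eef_pos: [0.4446, -0.1292, 0.2704]
tcp_rot: [0.0, 1.0, -0.018, 0.0]
force: [1.0, 0.2, 0.2]
finger_gap: 0.0854
```

Call:
carry_out(
  rows=[
    [1, -1.0, 1.8, 0, 0, 0, 0.005],
    [1, 0, 0, 0, 0, 0, 0],
    [1, 0, 0, 0, 0, 0, 0],
  ],
)

```text
clock: 14.48
eef_pos: [0.4346, -0.1464, 0.2705]
tcp_rot: [0.0, 1.0, -0.021, 0.0]
force: [-0.2, -0.0, -0.0]
finger_gap: 0.0854
```

```bash
python3 look.py a5; python3 go.py .434 -.145 .24 -.041; python3 - <<'E'
from fit import *
s,t,w=pickle.load(open("a5.pkl","rb"))
s0,t0,_=pickle.load(open("a4.pkl","rb"))
# pestle body shoulder(125 up) and knob top for stowed
for P in ((.6174,.2126),): print("knob exp", ext(s,*P,.158,.0145), "upper body if stowed",ext(s,*P,.137,.016))
crop(s,260,220,300,270,12,"a5_pest"); crop(t,200,150,240,190,12,"a5_pt")
E
```

```text
pos [ 0.435 -0.145  0.27 ] theta -0.038651499287692855 tilt [-0.  0.] F [ 0.053 -0.805  0.544] gap 0.08528248626059141 t 14.63
shift cm (cur axes) [-0.133 -0.005  3.026] shift in target axes [-0.133 -0.005  3.026] rotvec [-0.     0.     0.002] norm cm 3.0293273683716113
knob exp (np.float64(270.5863094305153), np.float64(282.8744252652312), np.float64(233.62523692098952), np.float64(242.48307144890313)) upper body if stowed (np.float64(270.9029647600652), np.float64(284.25655748474435), np.float64(239.28570525803372), np.float64(249.08406414765057))
```

View pics/a5_w.png

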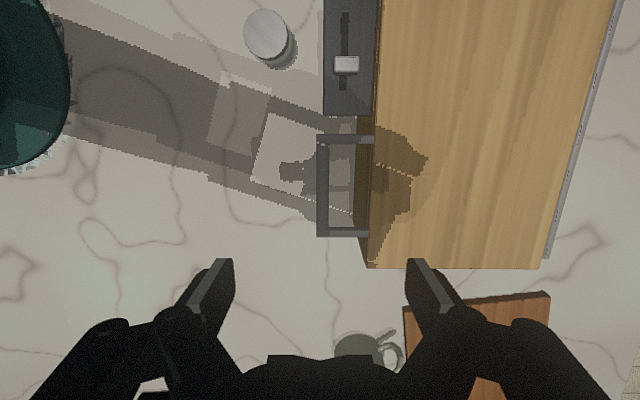

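View pics/a5_pest.png

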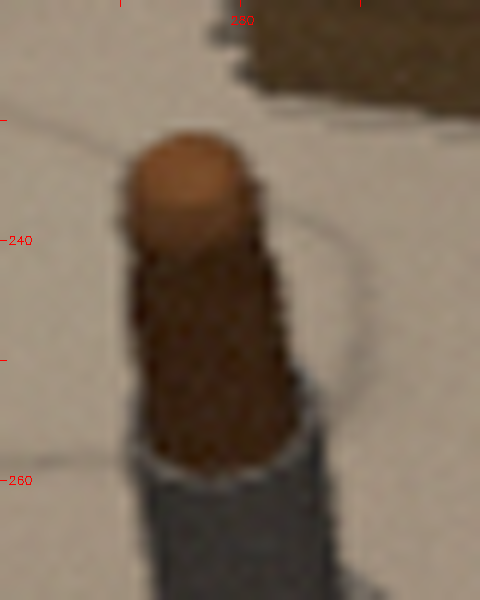

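View pics/a5_pt.png

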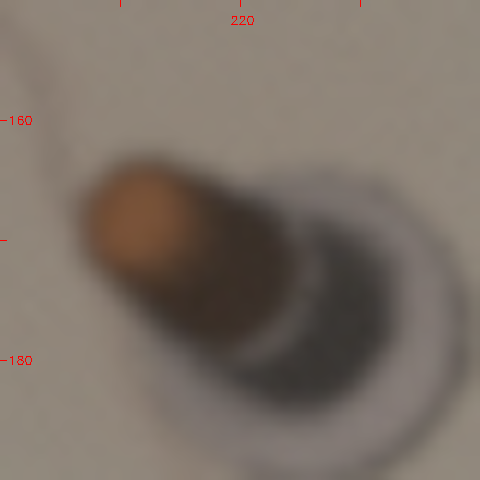

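```bash
python3 - <<'E'
from fit import *
s,t,w=pickle.load(open("a5.pkl","rb"))
print(proj(w,[[.4346,-.1455,.126],[.4346+.0017,-.1455+.042,.126],[.4346-.0017,-.1455-.042,.126]])+.5)
crop(w,300,20,400,260,3,"a5_bar")
for p in [(322,140),(322,186),(321.5,232)]: print(atz(w,*p,.126))
E
```

```text
[[319.4097 188.8026]
 [319.2701 144.3091]
 [319.5361 229.2447]]
[ 0.4394 -0.1002  0.126 ]
[ 0.4376 -0.1433  0.126 ]
[ 0.4352 -0.1912  0.126 ]
```

View pics/a5_bar.png

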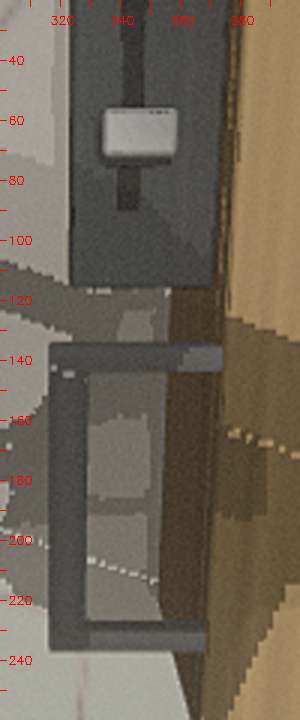

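Wrist view: bar along column 322, between bracket inner edges at rows 143.5 and 227. That puts it at about (0.437,-0.143), aligned with the jaws' y. The lid edge is only 45 mm behind the bar, so I'll approach with the jaws at 0.4.

Call:
carry_out(
  rows=[
    [0.4, 0.25, -0.2, 1.5, 0, 0, 0],
    [0.4, 0, 0, 2, 0, 0, 0],
    [0.4, 0, 0, 2, 0, 0, 0],
    [0.4, 0, 0, 2, 0, 0, 0],
    [0.4, 0, 0, 1.5, 0, 0, 0],
    [0.4, 0, 0, 1, 0, 0, 0],
    [0.4, 0, 0, 0, 0, 0, 0],
    [0.4, 0, 0, 0, 0, 0, 0],
    [0.4, 0, 0, 0, 0, 0, 0],
  ],
)

```text
clock: 15.38
eef_pos: [0.4381, -0.1437, 0.1714]
tcp_rot: [0.0, 1.0, -0.019, 0.001]
force: [0.5, -0.6, 0.1]
finger_gap: 0.0341
```

```bash
python3 go.py .437 -.143 .125 -.041; python3 - <<'E'
from h import *; from plant import ctrl
c=ctrl.camera("wrist"); cv2.imwrite("pics/w6.png",c["color"][:,:,::-1])
E
```

```text
pos [ 0.438 -0.144  0.171] theta -0.03857541026103127 tilt [ 0.001 -0.   ] F [ 0.456 -0.57   0.134] gap 0.03412906500389318 t 15.38
shift cm (cur axes) [-0.113 -0.065  4.638] shift in target axes [-0.108 -0.063  4.638] rotvec [ 0.    -0.001  0.002] norm cm 4.6394645887986705
```

View pics/w6.png

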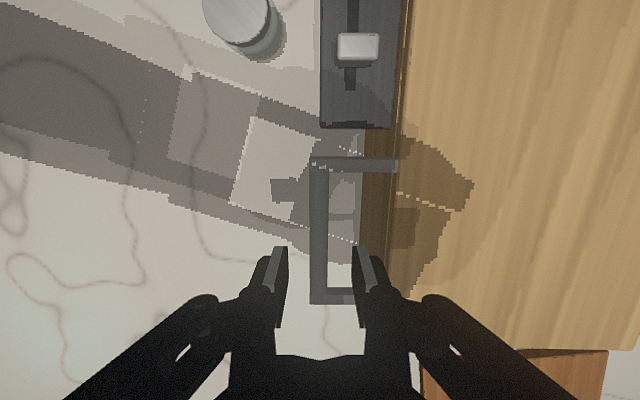

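Call:
carry_out(
  rows=[
    [0.4, -0.1, 0, 0.8, 0, 0, 0],
    [0.4, 0, 0, 0.8, 0, 0, 0],
    [0.4, 0, 0, 0.7, 0, 0, 0],
    [0.4, 0, 0, 0.7, 0, 0, 0],
    [0.4, 0, 0, 0, 0, 0, 0],
  ],
)

```text
clock: 15.85
eef_pos: [0.4359, -0.1435, 0.1384]
tcp_rot: [-0.0, 1.0, -0.02, -0.001]
force: [0.6, 0.7, -0.9]
finger_gap: 0.0341
```

Call:
carry_out(
  rows=[
    [0.4, 0, 0, 0.4, 0, 0, 0],
    [0.4, 0, 0, 0.4, 0, 0, 0],
    [0.4, 0, 0, 0.4, 0, 0, 0],
    [0.4, 0, 0, 0.2, 0, 0, 0],
    [0.4, 0, 0, 0, 0, 0, 0],
    [0.4, 0, 0, 0, 0, 0, 0],
  ],
)

```text
clock: 16.35
eef_pos: [0.4366, -0.1437, 0.1263]
tcp_rot: [0.0, 1.0, -0.02, -0.0]
force: [-0.1, 0.2, -0.0]
finger_gap: 0.034
```

```bash
python3 go.py .437 -.143 .125 -.041; python3 - <<'E'
from h import *; from plant import ctrl
c=ctrl.camera("wrist"); cv2.imwrite("pics/w7.png",c["color"][:,:,::-1]); s=ctrl.camera("side"); crop(s,280,110,400,220,5,"s7")
E
```

```text
pos [ 0.437 -0.144  0.126] theta -0.03901477806685816 tilt [-0. -0.] F [-0.122  0.168 -0.004] gap 0.034044565194065984 t 16.35
shift cm (cur axes) [ 0.041 -0.077  0.132] shift in target axes [ 0.041 -0.077  0.132] rotvec [0.    0.    0.002] norm cm 0.15826326585792205
```

View pics/w7.png

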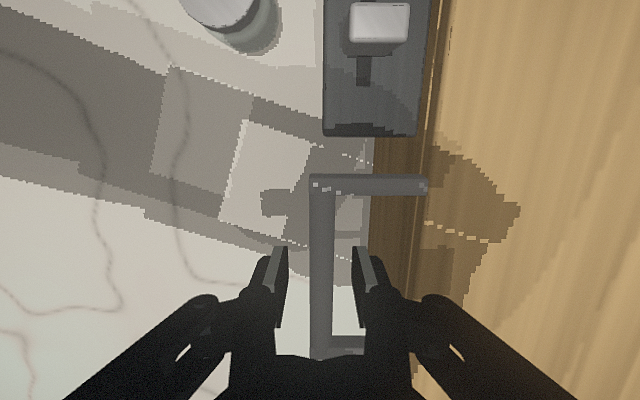

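View pics/s7.png

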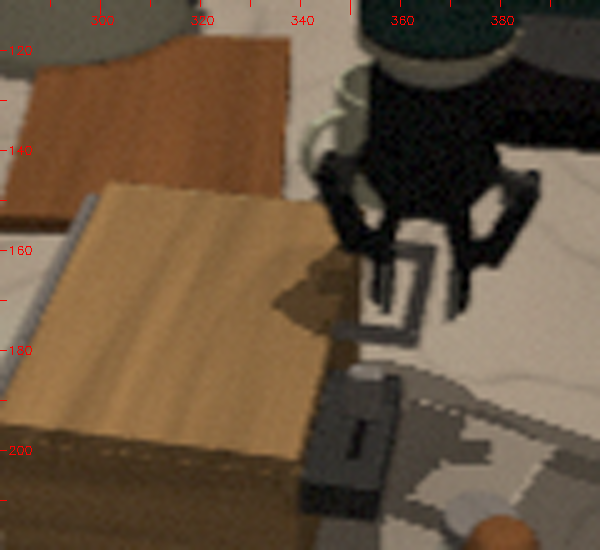

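Call:
carry_out(
  rows=[
    [0.4, 0, 0, 0.3, 0, 0, 0],
    [0, 0, 0, 0, 0, 0, 0],
    [0, 0, 0, 0, 0, 0, 0],
    [0, 0, 0, 0, 0, 0, 0],
    [0, 0, 0, 0, 0, 0, 0],
    [0, 0, 0, 0, 0, 0, 0],
    [0, 0, 0, 0, 0, 0, 0],
  ],
)

```text
clock: 17.03
eef_pos: [0.4373, -0.1438, 0.1236]
tcp_rot: [0.0, 1.0, -0.02, 0.001]
force: [7.3, 0.2, -2.7]
finger_gap: 0.0101
```

Call:
carry_out(
  rows=[
    [0, 0, 0, -0.2, 0, 0, 0],
    [0, 0, 0, -0.3, 0, 0, 0],
    [0, 0, 0, -0.3, 0, 0, 0],
    [0, 0, 0, -0.2, 0, 0, 0],
    [0, 0, 0, 0, 0, 0, 0],
    [0, 0, 0, 0, 0, 0, 0],
    [0, 0, 0, 0, 0, 0, 0],
  ],
)

```text
clock: 17.62
eef_pos: [0.4374, -0.1437, 0.1336]
tcp_rot: [0.0, 1.0, -0.019, 0.001]
force: [9.6, -1.1, -4.2]
finger_gap: 0.01
```

Call:
carry_out(
  rows=[
    [0, 0, 0, -0.2, 0, 0, 0],
    [0, 0, 0, -0.2, 0, 0, 0],
    [0, 0, 0, -0.2, 0, 0, 0],
    [0, 0, 0, 0, 0, 0, 0],
    [0, 0, 0, 0, 0, 0, 0],
  ],
)

```text
clock: 18.03
eef_pos: [0.4375, -0.1437, 0.1384]
tcp_rot: [-0.0, 1.0, -0.019, 0.001]
force: [20.9, -1.3, -18.1]
finger_gap: 0.01
```

Call:
carry_out(
  rows=[
    [0, 0, 0, -0.2, 0, 0, 0],
    [0, 0, 0, -0.1, 0, 0, 0],
    [0, 0, 0, 0, 0, 0, 0],
    [0, 0, 0, 0, 0, 0, 0],
  ],
)

```text
clock: 18.37
eef_pos: [0.4375, -0.1437, 0.14]
tcp_rot: [-0.0, 1.0, -0.019, 0.001]
force: [29.1, -6.4, -33.3]
finger_gap: 0.0099
```

The catch is holding: 33 N and the bar stopped at about 16 mm. Letting the lid down, releasing, and going up.

Call:
carry_out(
  rows=[
    [0, 0, 0, 0.4, 0, 0, 0],
    [0, 0, 0, 0.5, 0, 0, 0],
    [0, 0, 0, 0.5, 0, 0, 0],
    [0, 0, 0, 0.5, 0, 0, 0],
    [0, 0, 0, 0, 0, 0, 0],
    [0.4, 0, 0, 0, 0, 0, 0],
    [0.4, 0, 0, 0, 0, 0, 0],
    [0.4, 0, 0, 0, 0, 0, 0],
    [0.4, 0, 0, 0, 0, 0, 0],
  ],
)

```text
clock: 19.12
eef_pos: [0.4365, -0.1437, 0.1233]
tcp_rot: [0.0, 1.0, -0.02, -0.0]
force: [0.2, 0.2, -0.3]
finger_gap: 0.0345
```

Call:
carry_out(
  rows=[
    [0.4, 0, 0, -0.5, 0, 0, 0],
    [0.4, 0, 0, -1.0, 0, 0, 0],
    [0.4, 0, 0, -1.5, 0, 0, 0],
    [0.4, 0, 0, -2.0, 0, 0, 0],
    [0, 0, 0, -2.0, 0, 0, 0],
    [0, 0, 0, 0, 0, 0, 0],
    [0, 0, 0, 0, 0, 0, 0],
  ],
)

```text
clock: 19.7
eef_pos: [0.437, -0.1439, 0.1951]
tcp_rot: [0.0, 1.0, -0.019, 0.001]
force: [0.0, 0.0, -1.0]
finger_gap: 0.0005
```

```bash
python3 look.py b1; python3 go.py .4603 -.0585 .21 -.039; python3 - <<'E'
from fit import *
s,t,w=pickle.load(open("b1.pkl","rb")); crop(w,300,0,400,160,4,"b1_tab"); crop(t,280,190,400,260,6,"b1_t")
E
```

```text
pos [ 0.436 -0.144  0.193] theta -0.039022376914320527 tilt [-0.001  0.   ] F [ 0.33  -0.431 -0.983] gap 0.0004763471279484438 t 19.85
shift cm (cur axes) [ 2.064 -8.602 -1.724] shift in target axes [ 2.066 -8.601 -1.724] rotvec [-0.     0.001 -0.   ] norm cm 9.012446715734706
```

View pics/b1_tab.png

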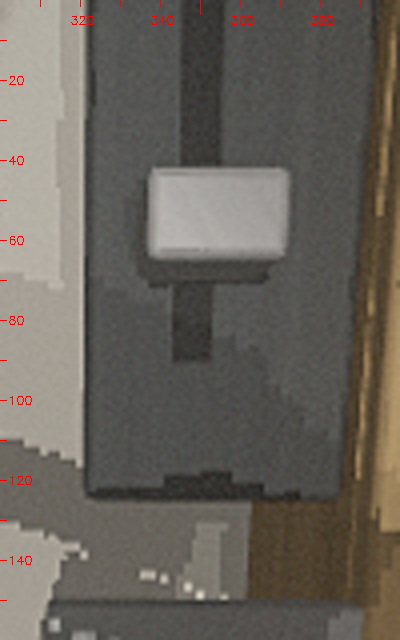

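View pics/b1_t.png

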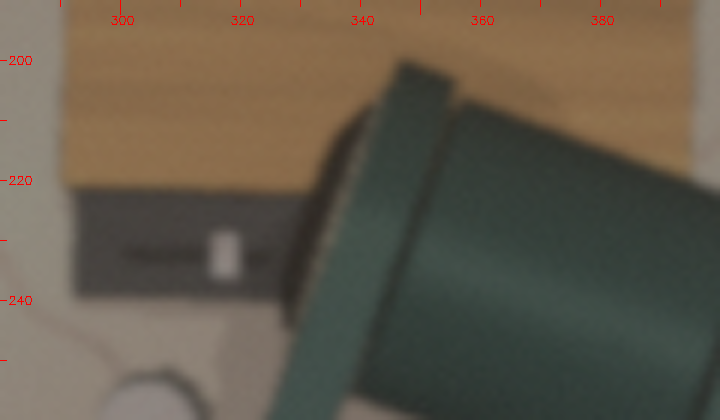

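```bash
python3 - <<'E'
from fit import *
s,t,w=pickle.load(open("b1.pkl","rb"))
for p in [(354.5,53.5),(337,53.5),(372,53.5),(354.5,65),(354.5,42)]: print(atz(w,*p,.144))
print("housing front-right",atz(w,321,124,.112),"lid edge",atz(w,392,20,.132),atz(w,383,148,.132))
E
python3 go.py .463 -.064 .193 -.039
```

```text
[ 0.4607 -0.0405  0.144 ]
[ 0.4512 -0.0401  0.144 ]
[ 0.4702 -0.0409  0.144 ]
[ 0.4607 -0.0462  0.144 ]
[ 0.4607 -0.035   0.144 ]
housing front-right [ 0.4413 -0.0792  0.112 ] lid edge [ 0.483  -0.0231  0.132 ] [ 0.4802 -0.0941  0.132 ]
pos [ 0.436 -0.144  0.193] theta -0.039022376914320527 tilt [-0.001  0.   ] F [ 0.33  -0.431 -0.983] gap 0.0004763471279484438 t 19.85
shift cm (cur axes) [ 2.357 -8.062 -0.024] shift in target axes [ 2.357 -8.062 -0.024] rotvec [-0.     0.001 -0.   ] norm cm 8.399787995526115
```

Tab top face at wrist pixels (337–372, 42–65), centre about (0.461,-0.0405). Pushing from its bar side with shut fingers.

Call:
carry_out(
  rows=[
    [0, 0.5, -1.65, 0, 0, 0, 0],
    [0, 0.4, -2.0, 0, 0, 0, 0],
    [0, 0.4, -2.0, 0, 0, 0, 0],
    [0, 0.4, -2.0, 0, 0, 0, 0],
    [0, 0, 0, 0, 0, 0, 0],
    [0, 0, 0, 1.0, 0, 0, 0],
    [0, 0, 0, 1.0, 0, 0, 0],
    [0, 0, 0, 1.0, 0, 0, 0],
    [0, 0, 0, 0, 0, 0, 0],
  ],
)

```text
clock: 20.6
eef_pos: [0.4554, -0.0684, 0.1601]
tcp_rot: [-0.0, 1.0, -0.02, -0.002]
force: [0.0, -1.2, -1.4]
finger_gap: -0.0001
```

```bash
python3 look.py b2; python3 go.py .456 -.068 .138 -.039; python3 - <<'E'
from fit import *
s,t,w=pickle.load(open("b2.pkl","rb")); crop(s,310,120,410,220,6,"b2_sb")
E
```

```text
pos [ 0.456 -0.068  0.163] theta -0.039736097947124176 tilt [-0.  0.] F [-0.042 -0.527  0.584] gap -0.00011853887485842291 t 20.75
shift cm (cur axes) [-0.043 -0.034  2.519] shift in target axes [-0.044 -0.034  2.519] rotvec [-0.     0.    -0.001] norm cm 2.5193865923924332
```

View pics/b2_w.png

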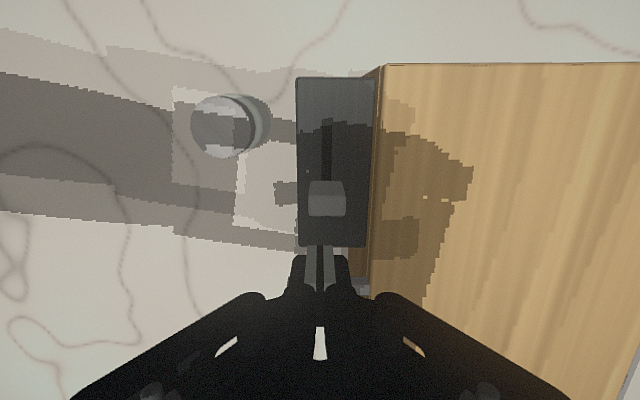

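View pics/b2_sb.png

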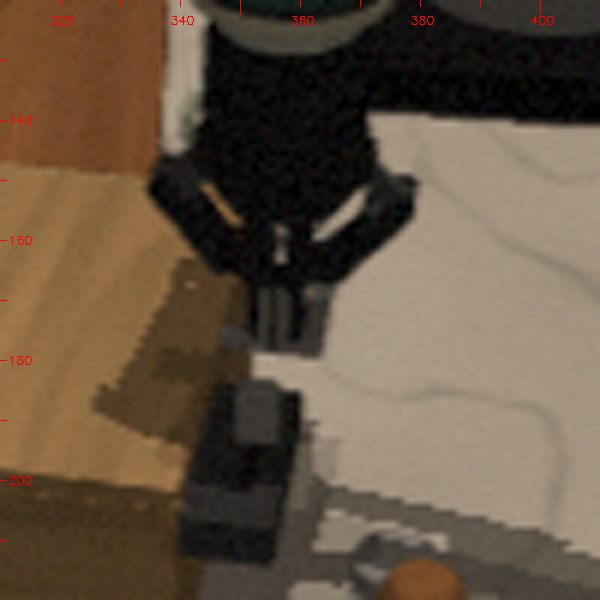

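Call:
carry_out(
  rows=[
    [0, 0.2, 0, 0.8, 0, 0, 0],
    [0, 0, 0, 0.8, 0, 0, 0],
    [0, 0, 0, 0.6, 0, 0, 0],
    [0, 0, 0, 0.3, 0, 0, 0],
    [0, 0, 0, 0, 0, 0, 0],
    [0, 0, 0, 0, 0, 0, 0],
  ],
)

```text
clock: 21.25
eef_pos: [0.4585, -0.068, 0.1382]
tcp_rot: [-0.0, 1.0, -0.019, -0.0]
force: [-0.1, -0.1, -0.1]
finger_gap: -0.0001
```

Call:
carry_out(
  rows=[
    [0, 0, -0.3, 0, 0, 0, 0],
    [0, 0, -0.3, 0, 0, 0, 0],
    [0, 0, -0.3, 0, 0, 0, 0],
    [0, 0, -0.3, 0, 0, 0, 0],
    [0, 0, -0.3, 0, 0, 0, 0],
    [0, 0, 0, 0, 0, 0, 0],
  ],
)

```text
clock: 21.75
eef_pos: [0.4592, -0.0526, 0.1385]
tcp_rot: [0.0, 1.0, -0.019, 0.0]
force: [0.7, -0.1, 0.6]
finger_gap: -0.0
```

Call:
carry_out(
  rows=[
    [0, 0, -0.3, 0, 0, 0, 0],
    [0, 0, -0.3, 0, 0, 0, 0],
    [0, 0, -0.3, 0, 0, 0, 0],
  ],
)

```text
clock: 22.0
eef_pos: [0.4596, -0.0439, 0.1384]
tcp_rot: [0.0, 1.0, -0.02, 0.0]
force: [1.2, -2.6, 1.3]
finger_gap: 0.0001
```

```bash
python3 look.py b3; python3 - <<'E'
from fit import *
s,t,w=pickle.load(open("b3.pkl","rb")); crop(s,310,120,410,220,6,"b3_sb")
E
```

```text
(no output)
```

View pics/b3_w.png

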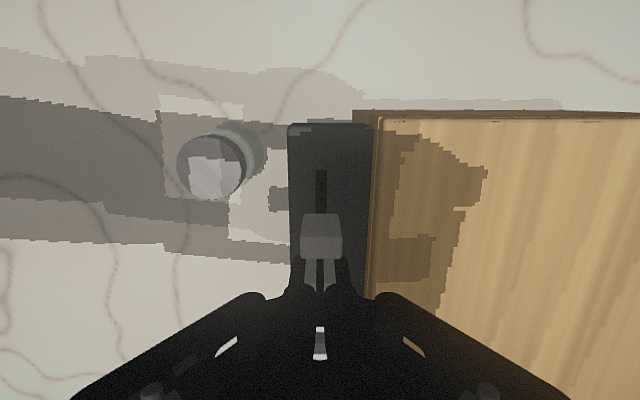

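View pics/b3_sb.png

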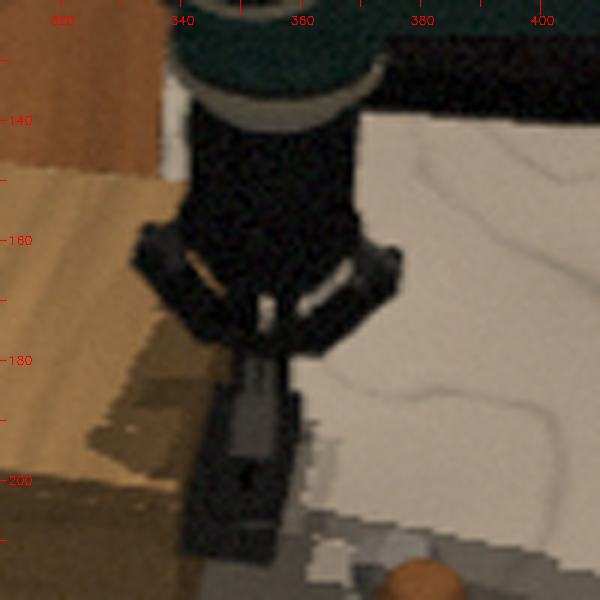

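Call:
carry_out(
  rows=[
    [0, 0, -0.3, 0, 0, 0, 0],
    [0, 0, -0.3, 0, 0, 0, 0],
    [0, 0, -0.3, 0, 0, 0, 0],
    [0, 0, -0.3, 0, 0, 0, 0],
    [0, 0, 0, 0, 0, 0, 0],
  ],
)

```text
clock: 22.57
eef_pos: [0.4599, -0.0315, 0.1382]
tcp_rot: [-0.0, 1.0, -0.019, -0.0]
force: [-0.4, -0.4, -0.1]
finger_gap: 0.0
```

Call:
carry_out(
  rows=[
    [0, 0, -0.3, 0, 0, 0, 0],
    [0, 0, -0.2, 0, 0, 0, 0],
    [0, 0, -0.2, 0, 0, 0, 0],
    [0, 0, 0, 0, 0, 0, 0],
  ],
)

```text
clock: 22.9
eef_pos: [0.46, -0.0299, 0.1385]
tcp_rot: [0.006, 1.0, -0.02, -0.0]
force: [-3.3, -54.4, 1.1]
finger_gap: 0.0
```

Firm stop at 54 N on the tab, so it is at the end of its travel. Backing off and going up to check.

Call:
carry_out(
  rows=[
    [0, 0, 0.7, 0, 0, 0, 0],
    [0, 0, 0.8, 0, 0, 0, 0],
    [0, 0, 0, -1, 0, 0, 0],
    [0, 0, 0, -2, 0, 0, 0],
    [0, 0, 0, -2, 0, 0, 0],
    [0, 0, 0, -1, 0, 0, 0],
    [0, 0, 0, 0, 0, 0, 0],
  ],
)

```text
clock: 23.48
eef_pos: [0.4604, -0.0398, 0.2011]
tcp_rot: [0.0, 1.0, -0.019, 0.002]
force: [0.6, -0.4, 0.2]
finger_gap: -0.0004
```

```bash
python3 look.py b4; python3 go.py .437 -.1435 .195 -.039; python3 - <<'E'
from fit import *
s,t,w=pickle.load(open("b4.pkl","rb")); crop(w,270,80,400,280,4,"b4_wz")
E
```

```text
pos [ 0.459 -0.04   0.197] theta -0.03875391508594766 tilt [-0.001  0.   ] F [-0.112 -0.388 -0.712] gap 0.00014077921366343533 t 23.63
shift cm (cur axes) [-1.833 10.444  0.237] shift in target axes [-1.831 10.445  0.238] rotvec [-0.     0.001  0.   ] norm cm 10.60641351998573
```

View pics/b4_wz.png

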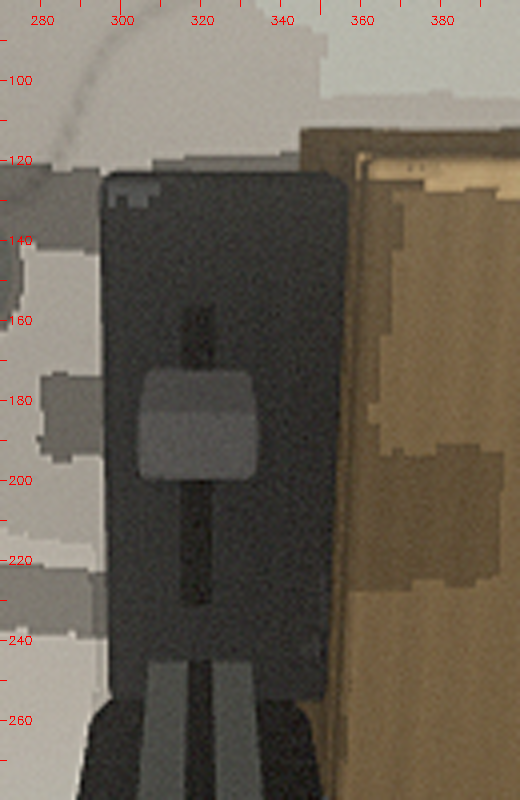

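```bash
python3 - <<'E'
from fit import *
s,t,w=pickle.load(open("b4.pkl","rb"))
for v in (183,191.5,200): print(atz(w,319,v,.144))
crop(t,280,190,400,260,6,"b4_t")
E
```

```text
[ 0.462  -0.0099  0.144 ]
[ 0.4617 -0.0156  0.144 ]
[ 0.4615 -0.0214  0.144 ]
```

View pics/b4_t.png

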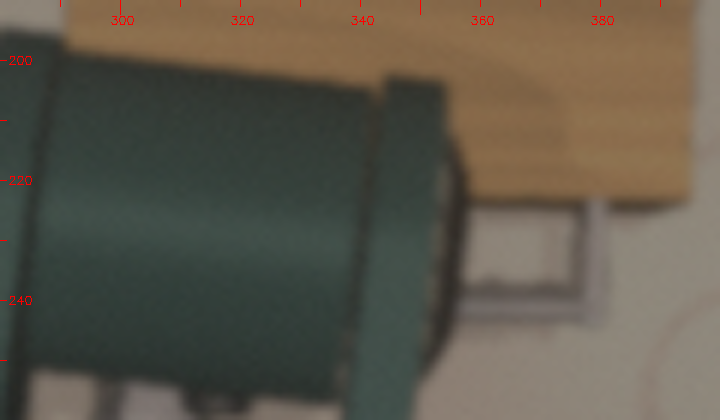

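Tab centre is now at y of about -0.0156, having moved 25 mm (fully open). Back to the bar.

Call:
carry_out(
  rows=[
    [0.4, -0.3, 1.5, 0, 0, 0, 0],
    [0.4, -0.4, 2.0, 0, 0, 0, 0],
    [0.4, -0.4, 2.5, 0, 0, 0, 0],
    [0.4, -0.4, 2.5, 0, 0, 0, 0],
    [0.4, -0.3, 1.9, 0, 0, 0, 0],
    [0.4, 0, 0, 0, 0, 0, 0],
    [0.4, 0, 0, 0, 0, 0, 0],
  ],
)

```text
clock: 24.22
eef_pos: [0.4371, -0.1437, 0.1971]
tcp_rot: [-0.0, 1.0, -0.02, -0.001]
force: [-1.0, 0.6, -0.2]
finger_gap: 0.0339
```

```bash
python3 go.py .4366 -.1437 .1235 -.039; python3 - <<'E'
from h import *; from plant import ctrl
c=ctrl.camera("wrist"); cv2.imwrite("pics/w8.png",c["color"][:,:,::-1])
E
```

```text
pos [ 0.437 -0.144  0.197] theta -0.04083815128990514 tilt [-0.002  0.001] F [-1.038  0.594 -0.216] gap 0.033945482222325206 t 24.22
shift cm (cur axes) [-0.04   0.011  7.362] shift in target axes [-0.052  0.005  7.362] rotvec [-0.001  0.002 -0.002] norm cm 7.362349883386042
```

View pics/w8.png

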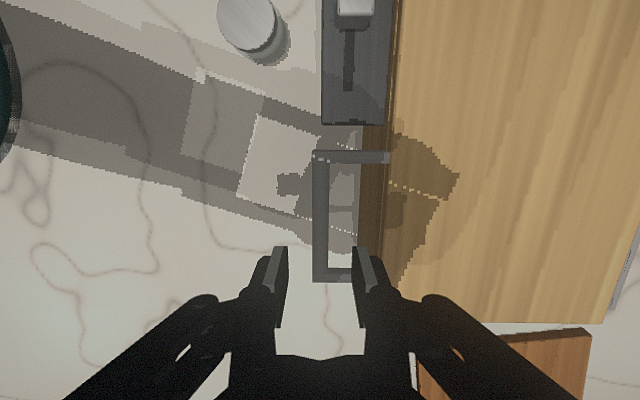

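Call:
carry_out(
  rows=[
    [0.4, -0.05, 0, 1.5, 0, 0, 0],
    [0.4, 0, 0, 1.5, 0, 0, 0],
    [0.4, 0, 0, 1.5, 0, 0, 0],
    [0.4, 0, 0, 1.5, 0, 0, 0],
    [0.4, 0, 0, 1.0, 0, 0, 0],
    [0.4, 0, 0, 0.5, 0, 0, 0],
    [0.4, 0, 0, 0, 0, 0, 0],
  ],
)

```text
clock: 24.85
eef_pos: [0.4368, -0.1426, 0.1222]
tcp_rot: [-0.0, 1.0, -0.019, -0.001]
force: [0.7, -0.7, -0.8]
finger_gap: 0.0339
```

Call:
carry_out(
  rows=[
    [0, 0, 0, 0, 0, 0, 0],
    [0, 0, 0, 0, 0, 0, 0],
    [0, 0, 0, 0, 0, 0, 0],
    [0, 0, 0, 0, 0, 0, 0],
    [0, 0, 0, 0, 0, 0, 0],
    [0, 0, 0, 0, 0, 0, 0],
  ],
)

```text
clock: 25.35
eef_pos: [0.4374, -0.1433, 0.1243]
tcp_rot: [0.0, 1.0, -0.02, 0.001]
force: [-2.1, 2.7, 7.9]
finger_gap: 0.0099
```

Call:
carry_out(
  rows=[
    [0, 0, 0, -0.3, 0, 0, 0],
    [0, 0, 0, -0.5, 0, 0, 0],
    [0, 0, 0, -0.5, 0, 0, 0],
    [0, 0, 0, -0.5, 0, 0, 0],
    [0, 0, 0, -0.4, 0, 0, 0],
    [0, 0, 0, 0, 0, 0, 0],
  ],
)

```text
clock: 25.85
eef_pos: [0.4384, -0.1433, 0.1467]
tcp_rot: [0.0, 1.0, -0.019, 0.002]
force: [13.0, 1.8, -3.0]
finger_gap: 0.0101
```

The lid lifts freely now (22 mm at 3 N). Following the arc of the bar around the hinge.

Call:
carry_out(
  rows=[
    [0, 0.22, 0, -1.14, 0, 0, 0],
    [0, 0.22, 0, -1.14, 0, 0, 0],
    [0, 0.28, 0, -1.09, 0, 0, 0],
    [0, 0.28, 0, -1.09, 0, 0, 0],
    [0, 0.38, 0, -1.05, 0, 0, 0],
    [0, 0.38, 0, -1.05, 0, 0, 0],
    [0, 0, 0, 0, 0, 0, 0],
  ],
)

```text
clock: 26.43
eef_pos: [0.4552, -0.1441, 0.2133]
tcp_rot: [0.0, 1.0, -0.019, 0.0]
force: [-9.9, 1.2, 2.7]
finger_gap: 0.01
```

Call:
carry_out(
  rows=[
    [0, 0.49, 0, -1.0, 0, 0, 0],
    [0, 0.49, 0, -1.0, 0, 0, 0],
    [0, 0.59, 0, -0.95, 0, 0, 0],
    [0, 0.59, 0, -0.95, 0, 0, 0],
    [0, 0.68, 0, -0.9, 0, 0, 0],
    [0, 0.68, 0, -0.9, 0, 0, 0],
    [0, 0, 0, 0, 0, 0, 0],
  ],
)

```text
clock: 27.02
eef_pos: [0.4897, -0.1457, 0.271]
tcp_rot: [0.001, 1.0, -0.02, -0.0]
force: [-24.7, 0.7, 17.2]
finger_gap: 0.0096
```

```bash
python3 go.py .53 -.1437 .3 -.039; python3 - <<'E'
from h import *; from plant import ctrl
s=ctrl.camera("side"); crop(s,260,80,420,220,5,"s9")
E
```

```text
pos [ 0.49  -0.146  0.271] theta -0.03940059227926225 tilt [-0.001 -0.001] F [-24.748   0.708  17.227] gap 0.009585743376023595 t 27.02
shift cm (cur axes) [ 4.022 -0.351 -2.903] shift in target axes [ 4.024 -0.353 -2.9  ] rotvec [ 0.001  0.001 -0.   ] norm cm 4.9724386135271414
```

View pics/s9.png

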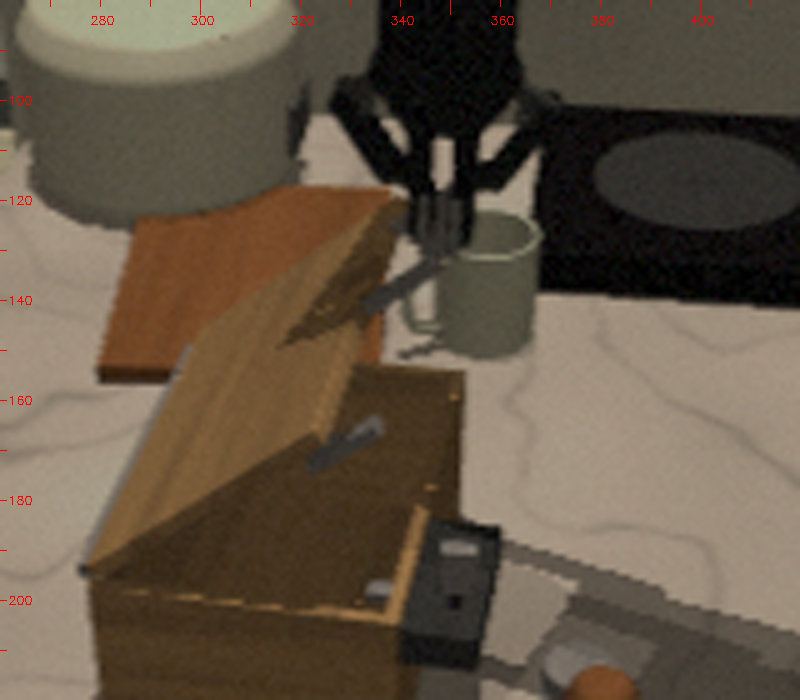

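Call:
carry_out(
  rows=[
    [0, -0.1, 0, -0.15, 0, 0, 0],
    [0, 0.7, 0, -0.85, 0, 0, 0],
    [0, 0.7, 0, -0.85, 0, 0, 0],
    [0, 0, 0, 0, 0, 0, 0],
    [0, 0, 0, 0, 0, 0, 0],
  ],
)

```text
clock: 27.48
eef_pos: [0.503, -0.1462, 0.2865]
tcp_rot: [0.0, 1.0, -0.02, -0.0]
force: [-2.5, -4.4, -0.8]
finger_gap: 0.0096
```

Call:
carry_out(
  rows=[
    [0, 0.8, 0, -0.78, 0, 0, 0],
    [0, 0.8, 0, -0.75, 0, 0, 0],
    [0, 0, 0, 0, 0, 0, 0],
    [0, 0.42, 0, -0.36, 0, 0, 0],
    [0, 0.42, 0, -0.36, 0, 0, 0],
    [0, 0, 0, 0, 0, 0, 0],
    [0, 0, 0, 0, 0, 0, 0],
  ],
)

```text
clock: 28.07
eef_pos: [0.5273, -0.1473, 0.3086]
tcp_rot: [0.0, 1.0, -0.02, -0.0]
force: [0.2, -5.4, -3.7]
finger_gap: 0.0097
```

```bash
python3 go.py .53 -.1437 .3 -.039; python3 look.py d1; python3 - <<'E'
from fit import *
s,t,w=pickle.load(open("d1.pkl","rb")); crop(s,260,80,420,220,5,"s10")
st=None
p=np.array([.662,.314]) 
E
```

```text
pos [ 0.527 -0.147  0.309] theta -0.03939202215902216 tilt [-0.    -0.001] F [ 0.199 -5.442 -3.661] gap 0.00969602071129133 t 28.07
shift cm (cur axes) [ 0.258 -0.367  0.86 ] shift in target axes [ 0.258 -0.366  0.861] rotvec [ 0.001  0.    -0.   ] norm cm 0.9702224946669215
```

View pics/s10.png

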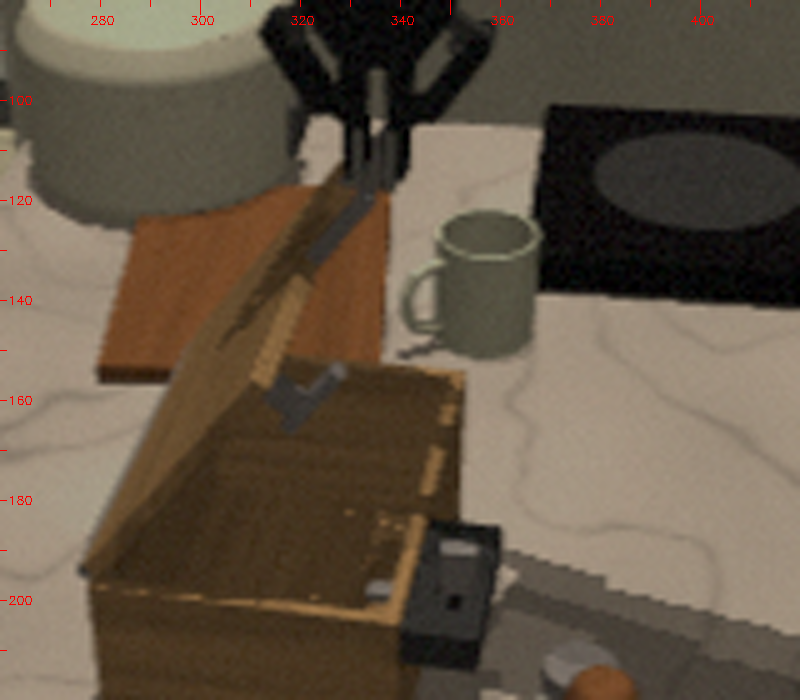

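View pics/d1_s.png

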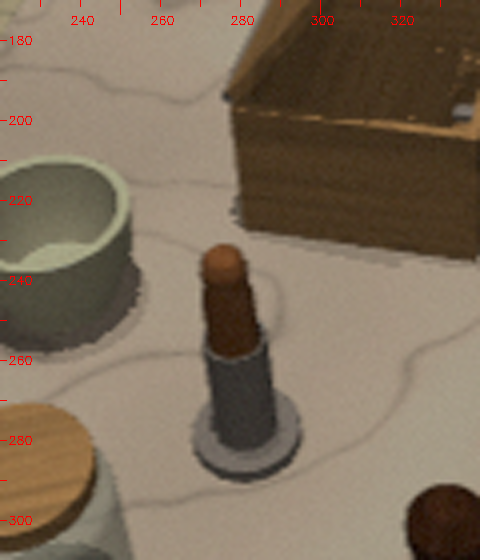

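View pics/d1_w.png

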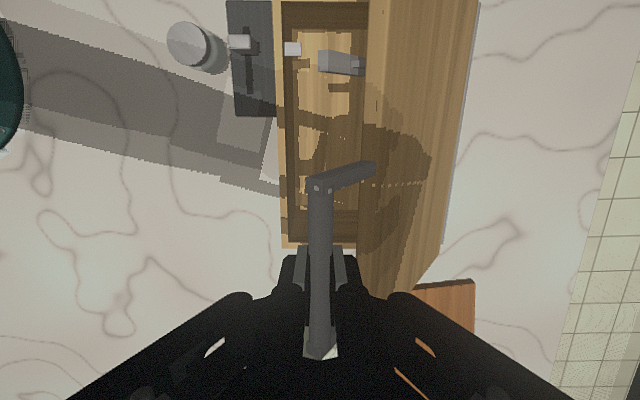

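Call:
carry_out(
  rows=[
    [0, 0, 0, 0, 0, 0, 0],
    [0, 0, 0, 0, 0, 0, 0],
    [0, 0, 0, 0, 0, 0, 0],
    [0, 0, 0, 0, 0, 0, 0],
    [0, 0, 0, 0, 0, 0, 0],
    [0, 0, 0, 0, 0, 0, 0],
  ],
)

```text
clock: 28.72
eef_pos: [0.5271, -0.1472, 0.3085]
tcp_rot: [0.0, 1.0, -0.02, -0.0]
force: [0.5, -5.5, -3.5]
finger_gap: 0.0099
```

```bash
python3 - <<'E'
from fit import *; from plant import ctrl
st=ctrl.state(); p=st["eef_pos"]; print(p,st["force"],st["dq"],st["finger_gap"],st["clock"],"angle",np.arctan2(p[2]-.124,.662-p[0]),np.hypot(p[2]-.124,.662-p[0]))
s=ctrl.camera("side")
# where the two bar brackets' roots / bar left end would show for several angles
h=np.array([.662,-.1525,.126]); yw=-.04; ex=np.array([np.cos(yw),np.sin(yw),0]); ey=np.array([-np.sin(yw),np.cos(yw),0])
for a in (.75,.85,.95,1.05):
    c=h-ex*.225*np.cos(a)+np.array([0,0,.225*np.sin(a)]); l=h-ex*.180*np.cos(a)+np.array([0,0,.18*np.sin(a)])
    print(a,"bar left end",proj(s,c+ey*.045),"bracket root",proj(s,l+ey*.045),"lid front-left corner",proj(s,l+ey*.175))
E
```

```text
[ 0.5271 -0.1472  0.3085] [ 0.512  -5.5058 -3.4971] [ 0.0016  0.0011  0.0005 -0.0004 -0.0009  0.002 ] 0.00985071796622841 28.7167 angle 0.9393555698817444 0.22851841782897156
0.75 bar left end [[342.8753 130.0598]] bracket root [[331.1818 138.6653]] lid front-left corner [[321.7693 164.4268]]
0.85 bar left end [[337.158  124.4949]] bracket root [[326.66   134.3751]] lid front-left corner [[316.717  159.8467]]
0.95 bar left end [[330.8249 119.3668]] bracket root [[321.6815 130.4278]] lid front-left corner [[311.1655 155.6133]]
1.05 bar left end [[323.9544 114.7557]] bracket root [[316.3059 126.8803]] lid front-left corner [[305.1824 151.7894]]
```

The side view shows the bar end at (333,118) and the lid corner at (312,156), which matches about 0.94 rad. The arm is still, the lid is held and the pestle is stowed, so I'm handing in.

```bash
python3 - <<'E'
from plant import ctrl
print(ctrl.hand_in()); st=ctrl.state(); print(st["clock"],st["eef_pos"],st["force"],st["finger_gap"])
E
```

```text
the job is handed in; nothing more can be done
None
the job is handed in; nothing more can be done
```

The job is handed in; the interface gives no verdict. The pestle is stowed in its tube and let go. The tug showed the catch was holding the lid, so I slid it open. The arm is now holding the lid about 0.94 rad (54 degrees) open.

- **Pestle:** I lowered the middle-sized pestle in without any sign of jamming and let go. A later side view showed it standing down in the tube, with the knob within about 1 pixel (2 mm) of where it should be.
- **Catch:** With the catch untouched, the bar stopped firmly after about 16 mm at 33 N. I let the lid down, then pushed the tab until it stopped; it had moved about 25 mm, which is fully open.
- **Lid:** It then lifted freely. The arm position and the side view agree on about 0.94 rad. Before hand-in the arm was still, gripping the bar with about 6 N on the wrist.
- **Bystanders:** I never touched the other things on the counter, and those in view at the end looked unmoved. I did not measure their positions.

**Disagreements and force peaks:**
- The cameras disagreed by 2–4 mm on positions. I mostly trusted the wrist view, and the insertion bore it out.
- The push peaked at 54 N when the tab reached its stop; that was the fingertips on the tab, not the arm or gripper body.
- The lift reached about 30 N sideways until I widened the arc.

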